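Hang the measured ring on the bent-rod hanger

ROBOT

A 6-joint arm with a two-finger parallel gripper is mounted at the origin on the work surface. World frame = base frame: x ahead of the robot, y to its left, z up, the work surface at z = 0. Lengths are in m, angles in rad, forces in N, time in s.
With the tool pointing down it reaches from about 0.25 to 0.725 m from the base axis. Payload 4 kg.
Tool frame: the origin (TCP) lies between the finger pads; the fingertips stand 17 mm ahead of it and the grasp point (between the pads) lies 2 mm behind it; z points along the fingers, y is the direction in which the jaws open and shut (so a half turn about z gives the same grasp; the last joint's range is limited). The gripper opens to 85 mm and grips with 20 to 120 N. Pads are 22 mm wide; open, the fingers measure 114 mm over their backs; the gripper's body (76 mm by 85 mm) begins 54 mm behind the grasp point. The pads swing forward as they close: fully open they stand 13 mm farther back than shut.
Start: joints at [1.172, 0.241, 0.005, 1.335, 0, 1.571], TCP at [0.194, 0.461, 0.248] pointing down, gripper open.
Joint ranges: [-2.72, 2.72], [-1.05, 1.87], [-1.09, 1.28], [-1.99, 2.15], [-1.42, 1.44], [-3.14, 3.14]. Speed limits (rad/s): [2.79, 2.79, 3.14, 3.14, 3.14, 3.14].

INTERFACE

Orientations are given as a unit quaternion [x, y, z, w].
In Python, from workcell import readout, viewer, order gives the robot as it stands. The module is installed in compiled form; this text tells all that it offers.
- The arm moves only by the shell command python3 -m crank 'ROWS'. ROWS is text: rows parted by semicolons, each of 7 numbers parted by spaces: the shift along the tool's x, y, z in m, then the turn, a rotation vector about the tool's x, y, z in rad, then the gripper's target within -1 to 1 (shut at 1, half-way at 0, fully open at -1). A call has 1 to 20 rows; each row shifts and turns the pose as measured when the row begins, along the tool's axes as they then stand; what a row does not reach is not made up. A row lasts 1/12 s, in which the tool goes at most 41.7 mm and 7.16 degrees, less where a joint would pass 70% of its speed; a pose out of reach is approached as far as the arm can. A call with a gripper value outside its range is refused whole. The fingers move at their own pace and stop on an object; the grip force is fixed at half the most. Time passes only in rows, so rows that do not move let the fingers close. It gives the time, the measured TCP pose, the force and the opening at its end, in the units of the state.
- readout.get_obs(): the state, without advancing time (a new reading comes with each control period).
- viewer.camera(name): name is "scene" or "top" or "wrist"; returns the picture (384x512x3 uint8, red, green, blue); there is no depth.
- viewer.calibration(name): a dict with "fx", "fy", "cx", "cy" (pixels), "D" ([k1, k2, p1, p2, k3] as OpenCV has them; the pictures are not rectified), "eye" and "rotation" of the camera in the world. Camera axes: x right, y down, z forward; pixel columns grow to the right and rows downward; lengths in m; the calibration is good to about 2 mm. A picture is of the moment at which its call begins: read the wrist's pose just before it. calibration takes no time and is no camera call; for the wrist camera it gives the pose at the moment of the call.
- order.job_done(): hands the job in, once; it reports no verdict.
The state is a dict: "clock": time; "joint_pos": joint angles; "joint_vel": joint speeds; "tau": joint torques, N m; "eef_pos": TCP position; "tool_rot": TCP orientation; "ft_force": force on the tool from outside, world axes, zero at the start; "ft_torque": the same for the moment, N m; "grip_width": finger opening in m.
Only numpy, scipy, OpenCV 4.12 (cv2) and the standard library are available. Lean on these libraries where they do the work, as an engineer would, in place of code of your own. Each camera call takes 0.05 s, during which the arm holds its last target. There are 200 camera calls.

TASK

The small thick ring sitting in a V-block has had its plating measured and must now be hung up on the bent-rod hanger: put it over the free end of the rod and slide it along, round both corners, until it sits right up against the stop collar, then let go of it. The plating in its bore scratches easily and the rod is bent by hand, so feel your way and ease the ring along gently, with no more than light fingertip pressure on the rod, and do not ram the collar. Do not drop it, and leave the other parts and tools where they lie.

Things in the scene. Friction and masses are not known exactly. Their poses are not given: they have to be found in the camera images.
- ring_center (a point): Centre of the plated steel ring: outer diameter 34 mm, bore 13 mm, 12 mm long, about 0.08 kg. Its axis is level and is this point's x axis; either end may go first. It sits loose in the groove of a V-block, axis along the groove, this point 45 mm above the bench; the block is 28 mm wide, less than the ring, and its top edges are 9 mm below this point, so fingers fit down both sides.
- hanger: Bench hanger, immovable: base 120 x 120 x 16 mm, origin under its middle, bare steel rod of 10 mm diameter. In its frame the rod rises at the origin, bends over (radius 30 mm) to run level along +y at 160 mm height, to y = 85 mm, x = 0; then level corner 2 (radius 40 mm, about square) turns it to -x, straight for 38 to 74 mm, corner 1 (same radius, about square) turns it back to +y, straight for 50 to 86 mm to the tip.
- tip (a point): Centre of the small ball nose (6 mm diameter) that ends the hanger's rod, behind which the rod widens to its full 10 mm within 12 mm. The point's own axes mean nothing (the nose may be turned any way): the last straight runs roughly along the hanger's y axis. The rod is bent by hand: all of it lies level with this point, but either corner may be up to 0.2 rad (11.5 degrees) off square, and straights differ.
- stop_collar: Shaft collar clamped on the rod's straight between corner 2 and the upright: outer diameter 22 mm, 10 mm wide. Origin on the rod's axis, at the middle of the face that the ring must meet; its y axis points along the rod towards corner 2. With the ring home, the ring's centre is 6 mm from here along +y. It is 42 to 54 mm from the upright's axis, and rigid.
- roller_center (a point): Centre of a plain solid steel roller, 28 mm diameter, 34 mm long, in the other V-block, 42 mm above the bench. Not to be moved.
- flat_ring: A larger, thin-walled steel ring lying flat on the bench: 54 mm outer diameter, 38 mm bore, 9 mm high. Origin at its underside. Not to be moved.
- caliper: Vernier caliper lying on the bench, 200 mm long, 11 mm high; origin at the middle of its beam. Not to be moved.
- tweezers: Pair of dark steel tweezers lying on the bench, 125 mm long, 7 mm high; origin at their middle. Not to be moved.
Things that resemble listed ones, but are neither listed nor needed, are in the scene too. Leave any pink look-alike of the part that bears ring_center alone.

How it is judged:
At the end, for the whole second after the job is handed in: the ring hangs at rest on the rod against the stop collar: its centre 3 to 8.5 mm from the collar's face along the rod (a gap under 2.5 mm) and within 4 mm of the rod's axis sideways and up or down (y of ring_center in the frame of stop_collar between 0.003 and 0.0085 m and x of ring_center in the frame of stop_collar between -0.004 and 0.004 m and z of ring_center in the frame of stop_collar between -0.004 and 0.004 m and linear speed of ring below 0.02 m/s); the robot touches nothing.
It fails at once if anything presses on the hanger and its rod with over 8 N (contact force between hanger and anything else above 8 N).
It fails at once if anything presses on the stop collar with over 25 N (contact force between stop_collar and anything else above 25 N).
It fails at once if the ring is dropped on the bench (height (world z) of ring_center below 0.03 m).
It fails at once if the roller, flat ring, caliper or tweezers are moved by over 15 mm (distance of any of roller_center, flat_ring, caliper, tweezers from where it was at the start of the episode above 0.015 m).
It also fails if it takes over 72 s, if anything falls off the work surface, if the arm or the gripper's body presses on something with over 40 N, if the wrist force passes 120 N, or if a joint passes its speed limit or range.

## Working session

There is one attempt and no reset: what is moved stays moved. The work goes in short steps, Python scripts to look and compute and a shell command to move; the robot and the scene stay as the last step left them, time stands still between calls to the robot, and variables do not carry over. Pictures are saved under pics/ and viewed, about 8 in all and at most 12, crops included, and the job is handed in when it is done.

```bash
mkdir -p pics
python3 - <<'E'
from workcell import readout, viewer
import cv2,numpy as np
o=readout.get_obs();print(o)
for n in ["top","scene","wrist"]:
    c=viewer.calibration(n);print(n,c)
    im=viewer.camera(n)
    cv2.imwrite(f"pics/{n}0.png",im[:,:,::-1])
a=[cv2.imread(f"pics/{n}0.png") for n in ["top","scene"]]
cv2.imwrite("pics/t0.png",cv2.resize(a[0],(800,600),interpolation=cv2.INTER_CUBIC))
cv2.imwrite("pics/s0.png",cv2.resize(a[1],(800,600),interpolation=cv2.INTER_CUBIC))
E
```

```text
{'clock': 0.0, 'joint_pos': array([1.17201735e+00, 2.41393827e-01, 3.71601103e-03, 1.33519617e+00,
       6.10037447e-07, 1.57077903e+00]), 'joint_vel': array([ 1.63103771e-03,  3.32521469e-04, -5.70000093e-05, -1.92169430e-04,
        1.94614138e-03,  1.00028850e-03]), 'tau': array([ 5.59556265e-04, -3.72319365e+01,  2.52406847e+01,  1.70147710e-02,
       -6.18332274e-05, -6.38322973e-06]), 'eef_pos': array([0.19391381, 0.4602156 , 0.24741935]), 'tool_rot': array([ 1.98062368e-01,  9.80188869e-01, -1.01818476e-03, -2.06069546e-04]), 'ft_force': array([ 0.20064488, -0.64559533, -0.98617439]), 'ft_torque': array([ 0.00364641, -0.02739992,  0.01763812]), 'grip_width': 0.08547180936880794}
top {'fx': 388.82039768938375, 'fy': 388.82039768938375, 'cx': 259.1125550677721, 'cy': 191.25361343918274, 'D': array([-0.13716102,  0.        ,  0.        ,  0.        ,  0.        ]), 'eye': array([ 0.37255102, -0.03027116,  1.12404577]), 'rotation': array([ 0.71374813, -0.6960157 ,  0.06250766, -0.04710156])}
scene {'fx': 417.37997138733954, 'fy': 417.37997138733954, 'cx': 249.36391975806563, 'cy': 191.47092609731487, 'D': array([-0.10162308,  0.        ,  0.        ,  0.        ,  0.        ]), 'eye': array([ 0.92638667, -0.62866919,  0.69497364]), 'rotation': array([ 0.86585953,  0.24605897, -0.13103594, -0.41541766])}
wrist {'fx': 318.40970225775334, 'fy': 318.40970225775334, 'cx': 258.9867004814999, 'cy': 191.0519083099612, 'D': array([-0.03291563,  0.        ,  0.        ,  0.        ,  0.        ]), 'eye': array([0.13069193, 0.48830813, 0.37284614]), 'rotation': array([0.82486868, 0.54836477, 0.07525716, 0.1149961 ])}
```

View pics/t0.png

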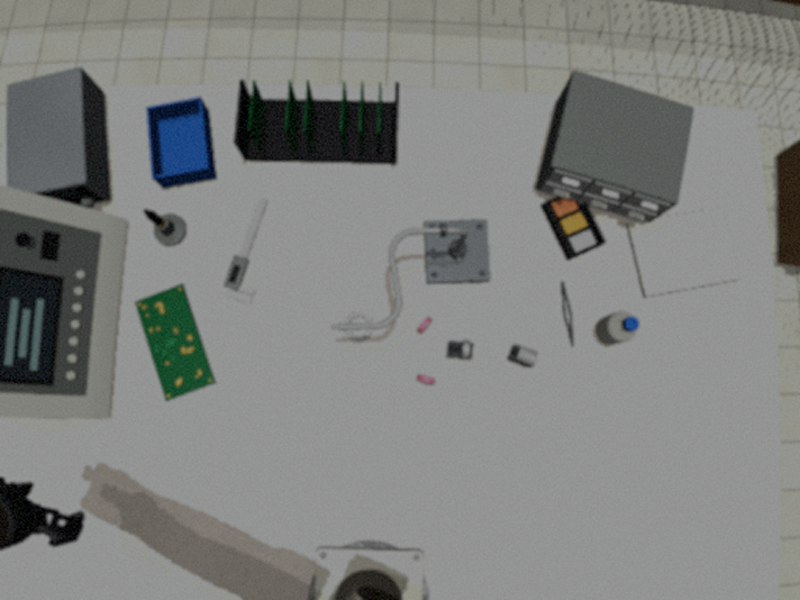

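View pics/s0.png

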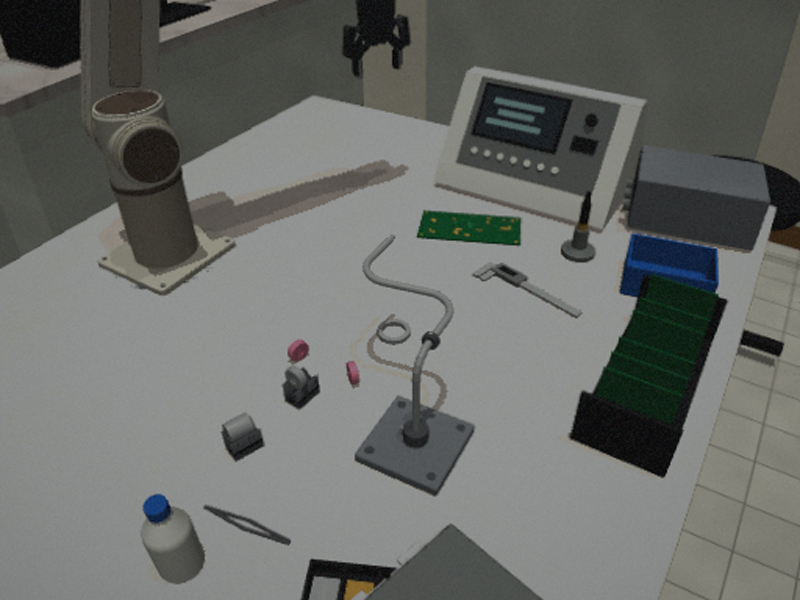

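Top view (800x600 px): the rod's tip is at about (333,327), corner 1 (385,325), corner 2 (400,235), collar (443,230), ring in its V-block (460,349), roller (522,355). The pink look-alikes are at (425,325) and (426,379). In the scene view the ring is at (297,378), the tip (392,238) and the collar (431,340).

```bash
cat > h.py <<'E'
from workcell import readout, viewer
import cv2,numpy as np
from scipy.spatial.transform import Rotation as R
def rays(c,px):
    K=np.array([[c['fx'],0,c['cx']],[0,c['fy'],c['cy']],[0,0,1]])
    u=cv2.undistortPoints(np.array(px,float).reshape(-1,1,2),K,np.array(c['D'])).reshape(-1,2)
    d=np.c_[u,np.ones(len(u))]; d/=np.linalg.norm(d,axis=1)[:,None]
    return np.array(c['eye']),R.from_quat(c['rotation']).apply(d)
def plane(c,px,z):
    e,d=rays(c,px); return e+d*((z-e[2])/d[:,2])[:,None]
def tri(obs): # list of (cal,px) -> point, residuals
    A=np.zeros((3,3));b=np.zeros(3);L=[]
    for c,p in obs:
        e,d=rays(c,[p]);P=np.eye(3)-np.outer(d[0],d[0]);A+=P;b+=P@e;L.append((P,e))
    x=np.linalg.solve(A,b); return x,[np.linalg.norm(P@(x-e)) for P,e in L]
def proj(c,pts):
    K=np.array([[c['fx'],0,c['cx']],[0,c['fy'],c['cy']],[0,0,1]])
    r=R.from_quat(c['rotation']).inv()
    return cv2.projectPoints(np.array(r.apply(np.array(pts,float)-c['eye'])),np.zeros(3),np.zeros(3),K,np.array(c['D']))[0].reshape(-1,2)
E
python3 - <<'E'
from h import *
np.set_printoptions(precision=4,suppress=True)
t=viewer.calibration("top");s=viewer.calibration("scene")
for n,a,b in [("ring",(460,347),(297,378)),("tip",(333,327),(392,238)),("collar",(443,230),(431,340)),("roller",(522,355),(241,432))]:
    print(n,tri([(t,np.array(a)*.64),(s,np.array(b)*.64)]))
print(plane(t,np.array([(457,250),(490,221),(427,221),(487,282),(427,283)])*.64,.016))
o=readout.get_obs();T=R.from_quat(o['tool_rot']);print(T.as_matrix())
c=viewer.calibration("wrist");print("cam in tool",T.inv().apply(c['eye']-o['eef_pos']),(T.inv()*R.from_quat(c['rotation'])).as_matrix())
E
```

```text
ring (array([ 0.4561, -0.1545,  0.0398]), [np.float64(0.0023615685447930497), np.float64(0.002361568544792926)])
tip (array([0.4761, 0.0647, 0.1579]), [np.float64(0.0009182906863393234), np.float64(0.0009182906863392859)])
collar (array([ 0.6406, -0.1085,  0.1612]), [np.float64(0.0015617317033849475), np.float64(0.001561731703384995)])
roller (array([ 0.4465, -0.2674,  0.0301]), [np.float64(1.2125671623692494e-05), np.float64(1.2125671623664224e-05)])
[[ 0.6416 -0.1482  0.016 ]
 [ 0.7002 -0.2107  0.016 ]
 [ 0.6962 -0.0908  0.016 ]
 [ 0.5821 -0.2049  0.016 ]
 [ 0.577  -0.0928  0.016 ]]
[[-0.9215  0.3883 -0.0006]
 [ 0.3883  0.9215 -0.0015]
 [-0.     -0.0017 -1.    ]]
cam in tool [ 0.0692  0.0011 -0.1254] [[ 0.0011 -0.9622 -0.2722]
 [ 1.      0.0011  0.0003]
 [ 0.     -0.2722  0.9622]]
```

```bash
python3 -m crank '-.0282 -.0227 -.0035 0 0 0 -1;-.0282 -.0227 -.0035 0 0 0 -1;-.0282 -.0227 -.0035 0 0 0 -1;-.0282 -.0227 -.0035 0 0 0 -1;-.0282 -.0227 -.0035 0 0 0 -1;-.0282 -.0227 -.0035 0 0 0 -1;-.0282 -.0227 -.0035 0 0 0 -1;-.0282 -.0227 -.0035 0 0 0 -1;-.0282 -.0227 -.0035 0 0 0 -1;-.0282 -.0227 -.0035 0 0 0 -1;-.0282 -.0227 -.0035 0 0 0 -1;-.0282 -.0227 -.0035 0 0 0 -1;-.0282 -.0227 -.0035 0 0 0 -1;-.0282 -.0227 -.0035 0 0 0 -1;-.0282 -.0227 -.0035 0 0 0 -1;-.0282 -.0227 -.0035 0 0 0 -1'
python3 -c "
from workcell import readout;print(readout.get_obs()['joint_pos'])"
python3 -m crank '0 0 0 0 0 -.123 -1;0 0 0 0 0 -.123 -1;0 0 0 0 0 -.123 -1;0 0 0 0 0 -.123 -1;0 0 0 0 0 -.123 -1;0 0 0 0 0 -.123 -1;0 0 0 0 0 -.123 -1;0 0 0 0 0 -.123 -1;0 0 0 0 0 -.123 -1;0 0 0 0 0 -.123 -1;0 0 0 0 0 -.123 -1;0 0 0 0 0 -.123 -1;0 0 0 0 0 -.123 -1;0 0 0 0 0 -.123 -1;0 0 0 0 0 -.123 -1;0 0 0 0 0 -.123 -1'
python3 - <<'E'
from h import *
o=readout.get_obs();print(o['joint_pos'],R.from_quat(o['tool_rot']).as_matrix())
c=viewer.calibration("wrist");im=viewer.camera("wrist")
np.save("pics/w1.npy",im);import pickle;pickle.dump(c,open("pics/w1.pkl","wb"))
cv2.imwrite("pics/w1.png",cv2.resize(im[:,:,::-1],(800,600),interpolation=cv2.INTER_CUBIC))
E
```

```text
clock: 1.48
eef_pos: [0.4771, -0.0664, 0.3015]
tool_rot: [0.19, 0.982, -0.003, -0.002]
ft_force: [0.3, 0.8, -0.6]
grip_width: 0.0854
[-0.13532339  0.19113867  0.07969234  1.46427872 -0.00491766  0.24740728]
clock: 2.82
eef_pos: [0.4775, -0.0763, 0.2942]
tool_rot: [0.723, -0.691, -0.005, 0.008]
ft_force: [0.0, 0.1, 0.0]
grip_width: 0.0853
[-0.15422679  0.20676751  0.08015334  1.46209277 -0.00710082 -1.76929961] [[ 0.04435777 -0.99883904 -0.01878742]
 [-0.99900983 -0.04428513 -0.00426534]
 [ 0.00342839  0.01895801 -0.9998144 ]]
```

View pics/w1.png

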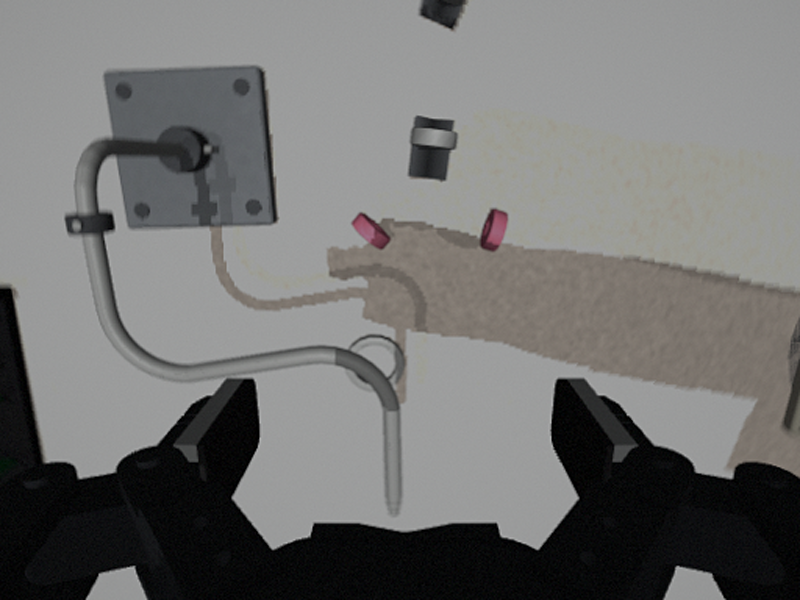

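Wrist view: ring axis runs roughly along world y at (433,138). The rod is fully visible, with the tip at (393,512), corner 1 (375,370), corner 2 (130,350) and collar (88,222). Pinks are at (370,230) and (494,230). I need a half turn so joint 6 keeps its range on the second straight.

```bash
python3 -m crank '0 0 0 0 0 .1245 -1;0 0 0 0 0 .1245 -1;0 0 0 0 0 .1245 -1;0 0 0 0 0 .1245 -1;0 0 0 0 0 .1245 -1;0 0 0 0 0 .1245 -1;0 0 0 0 0 .1245 -1;0 0 0 0 0 .1245 -1;0 0 0 0 0 .1245 -1;0 0 0 0 0 .1245 -1;0 0 0 0 0 .1245 -1;0 0 0 0 0 .1245 -1;0 0 0 0 0 .1245 -1;0 0 0 0 0 .1245 -1;0 0 0 0 0 .1245 -1;0 0 0 0 0 .1245 -1;0 0 0 0 0 .1245 -1;0 0 0 0 0 .1245 -1;0 0 0 0 0 .1245 -1;0 0 0 0 0 .1245 -1'
python3 -m crank '0 0 0 0 0 .1245 -1;0 0 0 0 0 .1245 -1;0 0 0 0 0 .1245 -1;0 0 0 0 0 .1245 -1;0 0 0 0 0 .1245 -1;0 0 0 0 0 0 -1'
cat >> h.py <<'E'
import pickle
def snap(name):
    c=viewer.calibration("wrist");o=readout.get_obs();im=viewer.camera("wrist")
    np.save(f"pics/{name}.npy",im);pickle.dump((c,o),open(f"pics/{name}.pkl","wb"))
    cv2.imwrite(f"pics/{name}.png",cv2.resize(im[:,:,::-1],(800,600),interpolation=cv2.INTER_CUBIC))
    return c,o,im
E
python3 - <<'E'
from h import *
c,o,im=snap("w2");print(o['joint_pos'],R.from_quat(o['tool_rot']).as_matrix())
E
```

```text
clock: 4.53
eef_pos: [0.4739, -0.0757, 0.288]
tool_rot: [0.43, 0.903, -0.008, -0.014]
ft_force: [0.7, 0.6, 0.2]
grip_width: 0.0853
clock: 5.03
eef_pos: [0.4729, -0.0756, 0.2862]
tool_rot: [0.689, 0.725, -0.013, -0.013]
ft_force: [-0.4, -0.6, 0.5]
grip_width: 0.0855
[-0.15421098  0.2127925   0.06691357  1.46028109 -0.00706236  1.36515204] [[-5.15297625e-02  9.98021641e-01 -3.60206541e-02]
 [ 9.98671411e-01  5.15074452e-02 -1.54788201e-03]
 [ 3.10512120e-04 -3.60525594e-02 -9.99349847e-01]]
```

View pics/w2.png

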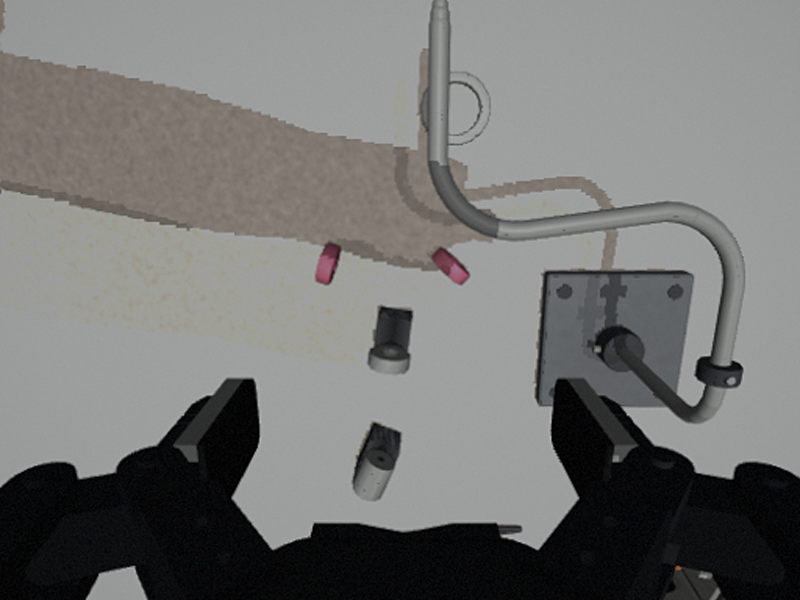

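```bash
cat >> h.py <<'E'
from scipy.interpolate import CubicSpline
from scipy.ndimage import map_coordinates, gaussian_filter
def rod(im,poly,n,w0):
    """centre points, widths along a rough polyline (512 px scale): two strongest opposite edges spaced about w0"""
    g=gaussian_filter(cv2.cvtColor(im,cv2.COLOR_RGB2LAB)[:,:,0].astype(float),.7)
    p=np.array(poly,float);s=np.r_[0,np.cumsum(np.linalg.norm(np.diff(p,axis=0),axis=1))]
    f=CubicSpline(s,p);S=np.linspace(0,s[-1],n);out=[]
    k=np.arange(-13,13.01,.25)
    for t in S:
        q=f(t);d=f(t,1);d/=np.linalg.norm(d);nn=np.array([-d[1],d[0]])
        L=q+k[:,None]*nn
        v=np.mean([map_coordinates(g,[L[:,1]+a*d[1],L[:,0]+a*d[0]],order=1,mode='nearest') for a in(-1.5,-.5,.5,1.5)],axis=0)
        e=np.abs(np.gradient(v));best=(0,)
        pk=[i for i in range(2,len(k)-2) if e[i]==e[i-2:i+3].max()]
        for i in pk:
            for j in pk:
                W=k[j]-k[i]
                if abs(W-w0)<3:
                    sc=min(e[i],e[j])*np.exp(-((W-w0)/1.5)**2)
                    if sc>best[0]:best=(sc,(k[i]+k[j])/2,W)
        out.append([*(q+best[1]*nn),best[2],best[0]] if best[0]>0 else [np.nan]*4)
    return np.array(out)
E
python3 - <<'E'
from h import *
P1=np.array([(393,500),(392,440),(390,405),(375,375),(340,356),(290,358),(240,364),(190,371),(150,366),(120,343),(103,308),(95,260)])*.64
P2=np.array([(440,20),(439,80),(438,155),(452,190),(495,227),(560,224),(620,215),(670,211),(710,225),(733,255),(735,295),(726,350)])*.64
c1=pickle.load(open("pics/w1.pkl","rb"));c2=pickle.load(open("pics/w2.pkl","rb"))[0]
i1=np.load("pics/w1.npy");i2=np.load("pics/w2.npy")
np.set_printoptions(precision=4,suppress=True,linewidth=150)
res=[]
for c,i,P,col in((c1,i1,P1,0),(c2,i2,P2,1)):
    r=rod(i,P,40,12);X=plane(c,r[:,:2],.16);print(np.c_[X[:,:2],r[:,2:]][::1]);res.append((i.copy(),r))
def crop(i,x,y,w,h): return cv2.resize(i[y:y+h,x:x+w],(400,300),interpolation=cv2.INTER_CUBIC)
rows=[]
for (i,r),(x,y) in zip(res,((245,60),(215,185))):
    j=cv2.resize(i,(1024,768))
    for q in r:
        if not np.isnan(q[0]):cv2.circle(j,(int(q[0]*2+.5),int(q[1]*2+.5)),2,(255,0,0),-1)
    rows.append(np.hstack([cv2.resize(j,(400,300)),crop(i,x,y,64,48)]))
cv2.imwrite("pics/m1.png",np.vstack(rows)[:,:,::-1])
E
```

```text
[[ 0.4764  0.0574 10.5     1.225 ]
 [ 0.4772  0.0485 11.25    3.0898]
 [ 0.4775  0.0399 11.25    3.3682]
 [ 0.4778  0.0312 11.25    3.5619]
 [ 0.4782  0.0226 11.      2.7448]
 [ 0.4786  0.0141 11.      2.7725]
 [ 0.4792  0.0058 12.      4.8288]
 [ 0.48   -0.0022 11.      3.5505]
 [ 0.4814 -0.01   11.25    4.5438]
 [ 0.4846 -0.0171 11.      5.1266]
 [ 0.4888 -0.0232 11.5     5.777 ]
 [ 0.4943 -0.0277 13.      6.3722]
 [ 0.4998 -0.0322 11.75    5.3424]
 [ 0.5061 -0.0352 11.75    7.5179]
 [ 0.5128 -0.0368 12.      5.618 ]
 [ 0.5197 -0.0376 12.      4.195 ]
 [ 0.5267 -0.0366 11.75    4.001 ]
 [ 0.5337 -0.0353 12.      3.8274]
 [ 0.5406 -0.0338 12.      3.9924]
 [ 0.5476 -0.0327 12.      4.2093]
 [ 0.5545 -0.0314 12.      3.8872]
 [ 0.5614 -0.0299 11.5     3.2345]
 [ 0.5682 -0.0275 13.25    3.4355]
 [ 0.5752 -0.0261 13.5     2.4171]
 [ 0.5823 -0.0256 12.      3.4778]
 [ 0.5893 -0.0241 11.5     3.0787]
 [ 0.5965 -0.0231 12.25    3.1948]
 [ 0.6037 -0.0234 12.25    2.7699]
 [ 0.6105 -0.0249 12.25    2.851 ]
 [ 0.6166 -0.0275 12.25    3.1954]
 [ 0.6221 -0.0311 12.5     2.4721]
 [ 0.627  -0.03
[... 1001 characters left out ...]
 [ 0.5464 -0.0336 13.25    3.1636]
 [ 0.5536 -0.032  13.5     2.1272]
 [ 0.5608 -0.0306 13.25    3.3813]
 [ 0.5682 -0.0301 11.25    2.941 ]
 [ 0.5751 -0.0278 13.25    3.337 ]
 [ 0.5822 -0.0262 13.5     2.6303]
 [ 0.5893 -0.0248 13.      5.5071]
 [ 0.5965 -0.0237 13.      5.2099]
 [ 0.6041 -0.0231 11.5     3.5903]
 [ 0.6118 -0.0251 11.5     3.5854]
 [ 0.6191 -0.0287 12.      4.5448]
 [ 0.6257 -0.0338 12.25    4.5198]
 [ 0.6312 -0.0398 12.5     4.2406]
 [ 0.6353 -0.0466 12.25    4.4813]
 [ 0.6377 -0.0541 12.25    4.8538]
 [ 0.6391 -0.062  11.75    3.6484]
 [ 0.6397 -0.0703 11.75    3.5516]
 [ 0.6402 -0.0787 11.75    3.3278]
 [ 0.6408 -0.0869 11.5     3.2588]
 [ 0.6413 -0.0948 12.      2.999 ]]
```

View pics/m1.png

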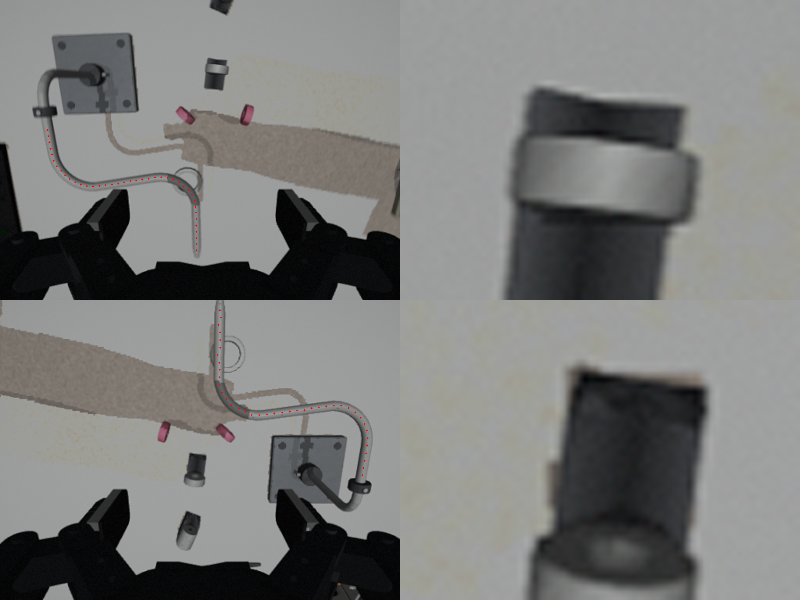

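Run:
```python
from h import *
np.set_printoptions(precision=4,suppress=True,linewidth=150)
c1=pickle.load(open("pics/w1.pkl","rb"));c2,o=pickle.load(open("pics/w2.pkl","rb"))
A=lambda L:np.array([((x-400)/6.25+245,y/6.25+60) for x,y in L])
B=lambda L:np.array([((x-400)/6.25+215,(y-300)/6.25+185) for x,y in L])
print("w1 band centre z.062",plane(c1,A([(605,178)]),.062),"band corners z.05",plane(c1,A([(518,135),(694,152),(518,205),(690,222)]),.05))
print("w1 block edges z.036",plane(c1,A([(530,90),(508,300),(685,105),(660,300)]),.036))
print("w2 face centre z.045",plane(c2,B([(616,556)]),.045),"block",plane(c2,B([(572,372),(555,530),(705,385),(690,535)]),.036))
print("face L/R",plane(c2,B([(537,560),(695,562)]),.045))
# height: x from both views is weak; y: top line of ring near-end edge seen in both: w1 lower band edge, w2 face top
print("tri near top edge",tri([(c1,A([(604,217)])[0]),(c2,B([(616,515)])[0])]))
T=R.from_quat(o['tool_rot']);print("grasp yaw now",np.degrees(np.arctan2(*T.as_matrix()[[1,0],0])))
```

```text
w1 band centre z.062 [[ 0.4568 -0.1593  0.062 ]] band corners z.05 [[ 0.4718 -0.1664  0.05  ]
 [ 0.4404 -0.165   0.05  ]
 [ 0.4712 -0.1545  0.05  ]
 [ 0.4403 -0.153   0.05  ]]
w1 block edges z.036 [[ 0.4695 -0.1752  0.036 ]
 [ 0.4717 -0.1377  0.036 ]
 [ 0.441  -0.1739  0.036 ]
 [ 0.4433 -0.139   0.036 ]]
w2 face centre z.045 [[ 0.457  -0.1553  0.045 ]] block [[ 0.4461 -0.1206  0.036 ]
 [ 0.444  -0.1542  0.036 ]
 [ 0.4725 -0.1216  0.036 ]
 [ 0.4713 -0.1534  0.036 ]]
face L/R [[ 0.4414 -0.1572  0.045 ]
 [ 0.4727 -0.1555  0.045 ]]
tri near top edge (array([ 0.4549, -0.1536,  0.027 ]), [np.float64(0.0008710916836640005), np.float64(0.00087109168366401)])
grasp yaw now 92.95374622895042
```

```bash
cat >> h.py <<'E'
def plan(p,head,prnt=True):
    """total shift (tool axes) and rotvec from now to TCP p with tool vertical, tool x heading (deg)"""
    o=readout.get_obs();T=R.from_quat(o['tool_rot']);h=np.radians(head);x=np.array([np.cos(h),np.sin(h),0]);z=np.array([0,0,-1.])
    G=R.from_matrix(np.c_[x,np.cross(z,x),z])
    print("t",round(o['clock'],2),"pos",o['eef_pos'].round(4),"head",np.degrees(np.arctan2(*T.as_matrix()[[1,0],0])).round(2),"F",o['ft_force'].round(2),"w",round(o['grip_width'],4))
    print("shift",T.inv().apply(np.array(p)-o['eef_pos']).round(4),"turn",(T.inv()*G).as_rotvec().round(4))
E
python3 -c "
from h import *
plan([.4565,-.160,.11],86.8)"
```

```text
t 5.08 pos [ 0.4729 -0.0755  0.2862] head 93.2 F [ 0.23  0.25 -1.05] w 0.0854
shift [-0.0835 -0.0147  0.1768] turn [-0.0361  0.0015  0.1118]
```

```bash
python3 -m crank '0 0 0 -.018 0 .056 -1;0 0 0 -.018 0 .056 -1;-.0085 -.0012 .0176 0 0 0 -1;-.0085 -.0012 .0176 0 0 0 -1;-.0085 -.0012 .0176 0 0 0 -1;-.0085 -.0012 .0176 0 0 0 -1;-.0085 -.0012 .0176 0 0 0 -1;-.0085 -.0012 .0176 0 0 0 -1;-.0085 -.0012 .0176 0 0 0 -1;-.0085 -.0012 .0176 0 0 0 -1;-.0085 -.0012 .0176 0 0 0 -1;-.0085 -.0012 .0176 0 0 0 -1;0 0 0 0 0 0 -1'
python3 - <<'E'
from h import *
plan([.4565,-.160,.041],86.8)
c,o,im=snap("w3")
cv2.imwrite("pics/w3c.png",cv2.resize(im[150:384,130:400,::-1],(692,600),interpolation=cv2.INTER_CUBIC))
E
```

```text
clock: 6.17
eef_pos: [0.4579, -0.1628, 0.1039]
tool_rot: [0.719, 0.695, 0.002, 0.003]
ft_force: [-0.4, 0.2, -0.5]
grip_width: 0.0854
t 6.17 pos [ 0.4579 -0.1628  0.1039] head 88.04 F [-0.36  0.16 -0.51] w 0.0854
shift [ 0.0029 -0.0019  0.0629] turn [0.0065 0.0011 0.0216]
```

View pics/w3c.png

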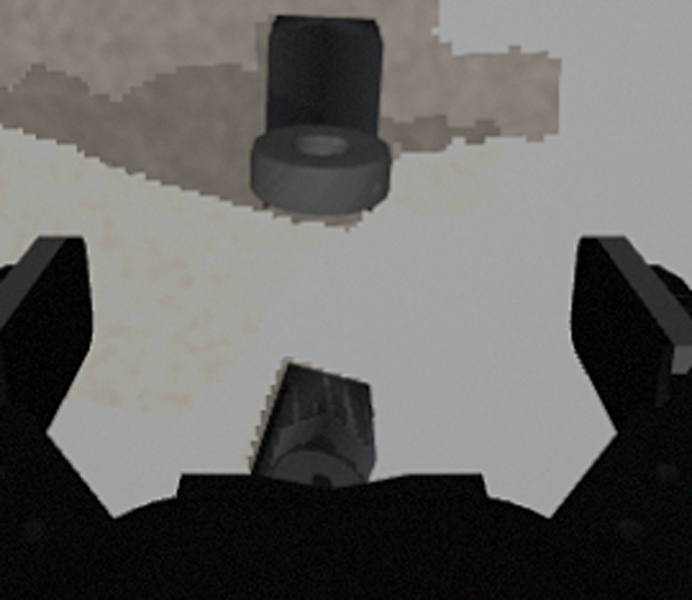

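Run:
```python
from h import *
np.set_printoptions(precision=4,suppress=True)
c,o=pickle.load(open("pics/w3.pkl","rb"));im=np.load("pics/w3.npy")
q=lambda x,y:(130+x/2.563,150+y/2.563)
print(plane(c,[q(321,152),q(250,150),q(391,150)],.045),plane(c,[q(321,178),q(321,213)],.062),"block far",plane(c,[q(268,22),q(380,22),q(266,130),q(380,130)],.036))
c2,_=pickle.load(open("pics/w2.pkl","rb"))
print("z check",tri([(c,q(321,152)),(c2,(249.6,226.0))]))
```

```text
[[ 0.4566 -0.1565  0.045 ]
 [ 0.4397 -0.1555  0.045 ]
 [ 0.4733 -0.1566  0.045 ]] [[ 0.4566 -0.1566  0.062 ]
 [ 0.4563 -0.1649  0.062 ]] block far [[ 0.4449 -0.1264  0.036 ]
 [ 0.4717 -0.1273  0.036 ]
 [ 0.443  -0.1534  0.036 ]
 [ 0.4712 -0.1544  0.036 ]]
z check (array([ 0.4562, -0.1632,  0.0259]), [np.float64(2.8859797889124928e-05), np.float64(2.885979788913055e-05)])
```

```bash
python3 -m crank '.001 -.001 .01 .006 .001 .01 -1;.001 -.001 .01 0 0 0 -1;0 0 .01 0 0 0 -1;0 0 .01 0 0 0 -1;0 0 .01 0 0 0 -1;0 0 .01 0 0 0 -1;0 0 .001 0 0 0 -1'
python3 -c "
from h import *
plan([.4565,-.161,.041],87.5)"
```

```text
clock: 6.8
eef_pos: [0.4639, -0.1587, 0.0479]
tool_rot: [0.721, 0.693, 0.004, 0.006]
ft_force: [0.2, 0.8, 0.4]
grip_width: 0.0851
t 6.8 pos [ 0.4639 -0.1587  0.0479] head 87.76 F [0.16 0.77 0.4 ] w 0.0851
shift [-0.0026 -0.0074  0.0068] turn [0.0143 0.0021 0.0045]
```

```bash
python3 -m crank '-.001 -.0035 .003 .014 0 0 -1;-.001 -.0035 .003 0 0 0 -1;0 0 0 0 0 0 -1'
python3 -c "
from h import *
plan([.4565,-.161,.041],87.5)"
```

```text
clock: 7.05
eef_pos: [0.4581, -0.1597, 0.0431]
tool_rot: [0.72, 0.694, -0.0, 0.001]
ft_force: [-0.2, 0.1, 0.2]
grip_width: 0.0854
t 7.05 pos [ 0.4581 -0.1597  0.0431] head 87.9 F [-0.24  0.06  0.15] w 0.0854
shift [-0.0013 -0.0015  0.0021] turn [0.0016 0.0026 0.0071]
```

```bash
python3 -m crank '-.0013 -.0015 .002 0 0 0 -1;0 0 0 0 0 0 .1;0 0 0 0 0 0 .3;0 0 0 0 0 0 .6;0 0 0 0 0 0 1;0 0 0 0 0 0 1;0 0 0 0 0 0 1;0 0 0 0 0 0 1;0 0 0 0 0 0 1'
python3 -c "
from h import *
plan([.4565,-.161,.041],87.5)"
```

```text
clock: 7.8
eef_pos: [0.4556, -0.1618, 0.0433]
tool_rot: [0.72, 0.694, -0.001, 0.002]
ft_force: [-1.0, 0.2, -1.6]
grip_width: 0.0314
t 7.8 pos [ 0.4556 -0.1618  0.0433] head 87.83 F [-0.98  0.24 -1.6 ] w 0.0314
shift [0.0009 0.0009 0.0023] turn [0.0017 0.0042 0.0058]
```

```bash
python3 -m crank '0 0 0 0 0 0 1;0 0 -.005 0 0 0 1;0 0 -.01 0 0 0 1;0 0 -.015 0 0 0 1;0 0 -.02 0 0 0 1;0 0 -.02 0 0 0 1;0 0 0 0 0 0 1'
python3 - <<'E'
from h import *
plan([.4565,-.161,.1],87.5)
c,o,im=snap("w4")
cv2.imwrite("pics/w4c.png",cv2.resize(im[150:384,130:400,::-1],(692,600),interpolation=cv2.INTER_CUBIC))
E
```

```text
clock: 8.38
eef_pos: [0.4542, -0.1607, 0.1149]
tool_rot: [0.72, 0.694, -0.002, -0.001]
ft_force: [0.5, -0.8, -1.3]
grip_width: 0.0313
t 8.38 pos [ 0.4542 -0.1607  0.1149] head 87.87 F [ 0.5  -0.79 -1.31] w 0.0313
shift [-0.0002  0.0023  0.0149] turn [-0.0034  0.0021  0.0064]
```

View pics/w4c.png

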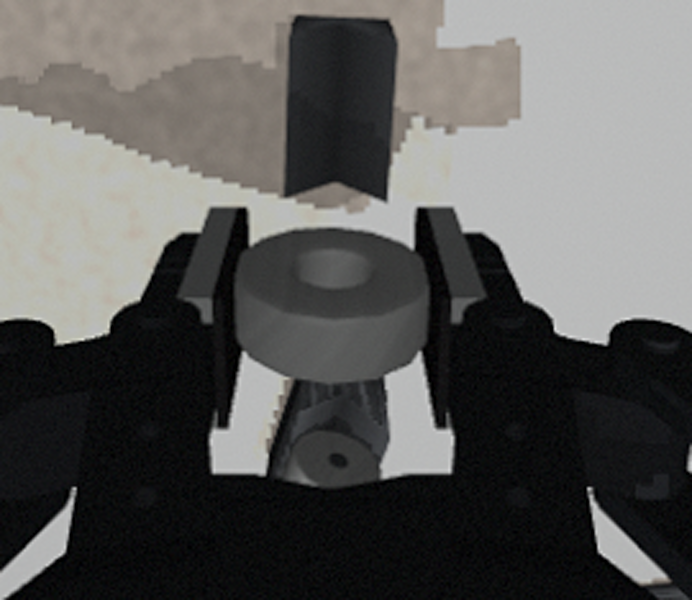

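Ring is held squarely between the pads, with its bore at crop (333,269), and nothing else moved. Next I build the rod centreline from both views (averaging cancels the camera bias) while carrying the ring to beyond the tip.

```bash
python3 -m crank '0 0 -.02 0 0 0 1;0 0 -.03 0 0 0 1;0 0 -.03 0 0 0 1;0 0 -.03 0 0 0 1;0 0 -.025 0 0 0 1;.02 .001 0 0 0 -.04 1;.03 .001 0 0 0 -.045 1;.03 .002 0 0 0 0 1;.03 .002 0 0 0 0 1;.03 .002 0 0 0 0 1;.03 .002 0 0 0 0 1;.03 .002 0 0 0 0 1;.03 .002 0 0 0 0 1;.03 .002 0 0 0 0 1;.01 0 0 0 0 0 1;0 0 0 0 0 0 1'
cat > path.py <<'E'
from h import *
P1=np.array([(393,500),(392,440),(390,405),(375,375),(340,356),(290,358),(240,364),(190,371),(150,366),(120,343),(103,308),(95,260)])*.64
P2=np.array([(440,20),(439,80),(438,155),(452,190),(495,227),(560,224),(620,215),(670,211),(710,225),(733,255),(735,295),(726,350)])*.64
Z=.16
c1=pickle.load(open("pics/w1.pkl","rb"));c2=pickle.load(open("pics/w2.pkl","rb"))[0]
X1,X2=[plane(c,rod(np.load(f"pics/{n}.npy"),P,80,12)[:,:2],Z)[:,:2] for c,n,P in((c1,"w1",P1),(c2,"w2",P2))]
def lin(ax,lo,hi):  # robust line in each view, averaged: other = a*(ax)+b
    out=[]
    for X in(X1,X2):
        m=(X[:,ax]>lo)&(X[:,ax]<hi)
        m&=((X[:,0]<.50) if hi>.0 and ax==1 and lo>-.02 else (X[:,0]>.62) if ax==1 else True)
        t,v=X[m,ax],X[m,1-ax]
        for _ in range(3):
            f=np.polyfit(t,v,1);r=abs(v-np.polyval(f,t));k=r<max(2*np.median(r),3e-4);t,v=t[k],v[k]
        out.append(f)
    return np.mean(out,0),out
L1,a=lin(1,.006,.05);L2,b=lin(0,.527,.583);L3,d=lin(1,-.10,-.065)
def isect(L,M): # x=L0*y+L1 ; y=M0*x+M1
    x=(L[0]*M[1]+L[1])/(1-L[0]*M[0]);return np.array([x,M[0]*x+M[1]])
A,B=isect(L1,L2),isect(L3,L2)
u1=-np.array([L1[0],1]);u1/=np.linalg.norm(u1);u2=(B-A)/np.linalg.norm(B-A);u3=-np.array([L3[0],1]);u3/=np.linalg.norm(u3)
Rr=.04
def ang(p,q): return np.arctan2(p[0]*q[1]-p[1]*q[0],p@q)
t1,t2=ang(u1,u2),ang(u2,u3);k1,k2=Rr*np.tan(abs(t1)/2),Rr*np.tan(abs(t2)/2)
T0=A-u1*((A-np.array([.478,.062]))@u1)   # about the tip
segs=[(np.linalg.norm(A-T0)-k1,0),(Rr*abs(t1),t1),(np.linalg.norm(B-A)-k1-k2,0),(Rr*abs(t2),t2),(.1,0)]
def at(s):
    """rod axis point and travel heading (rad) at arc length s from tip (y=.062)"""
    p=T0.copy();h=np.arctan2(u1[1],u1[0])
    if s<0:return p+s*u1,h
    for l,t in segs:
        q=min(s,l);
        if t==0:p=p+q*np.array([np.cos(h),np.sin(h)])
        else:
            g=t/l*q;c=np.sign(t)*Rr;p=p+c*np.array([np.sin(h+g)-np.sin(h),np.cos(h)-np.cos(h+g)]);h+=g
        s-=q
        if s<=1e-9:break
    return p,h
if __name__=="__main__":
    np.set_printoptions(precision=4,suppress=True)
    print(a,b,d,"turns",np.degrees([t1,t2]),"segs",[round(s[0],4) for s in segs],A,B)
    for X in(X1,X2):
        e=[min(np.linalg.norm(np.array([at(s)[0] for s in np.arange(0,.33,.001)])-x,axis=1)) for x in X if not np.isnan(x[0])]
        print("resid mm",(np.array(e)*1000).round(1)[::4])
E
python3 path.py; python3 -c "
from h import *
plan([.4755,.105,.158],92.8)"
```

```text
clock: 9.77
eef_pos: [0.4548, 0.1215, 0.2368]
tool_rot: [0.691, 0.723, -0.009, -0.011]
ft_force: [-0.3, -0.9, -1.1]
grip_width: 0.0312
[array([-0.0449,  0.4793]), array([-0.0948,  0.482 ])] [array([ 0.2133, -0.1493]), array([ 0.1861, -0.1353])] [array([-0.0641,  0.6353]), array([-0.0654,  0.635 ])] turns [ 97.299  -97.5873] segs [np.float64(0.0623), np.float64(0.0679), np.float64(0.0642), np.float64(0.0681), 0.1] [ 0.4838 -0.0457] [ 0.6361 -0.0152]
resid mm [0.5 0.4 0.8 1.1 1.2 0.9 0.4 0.4 0.2 0.3 0.4 3.1 0.5 0.6 0.5 0.5 0.9 1.2
 0.5 0.3]
resid mm [0.8 0.4 1.2 1.2 0.8 0.7 0.5 0.4 0.3 1.4 0.5 1.5 0.6 0.3 0.6 0.2 0.5 0.3
 0.3 0.2]
t 9.77 pos [0.4548 0.1215 0.2368] head 92.64 F [-0.28 -0.95 -1.12] w 0.0312
shift [-0.0176  0.0222  0.0782] turn [-0.0289 -0.0029 -0.0027]
```

```bash
python3 -m crank '-.02 .006 0 -.014 0 0 1;-.03 .006 0 -.014 0 0 1;-.03 .006 0 0 0 0 1;-.03 .003 0 0 0 0 1;-.01 0 0 0 0 0 1;0 0 0 0 0 0 1'
python3 - <<'E'
from h import *
plan([.4755,.105,.158],92.8)
c,o,im=snap("w5")
cv2.imwrite("pics/w5.png",cv2.resize(im[:,:,::-1],(800,600),interpolation=cv2.INTER_CUBIC))
E
```

```text
clock: 10.27
eef_pos: [0.4799, -0.0052, 0.2306]
tool_rot: [0.689, 0.725, -0.004, -0.003]
ft_force: [0.2, 0.7, -0.9]
grip_width: 0.0313
t 10.27 pos [ 0.4799 -0.0052  0.2306] head 92.9 F [ 0.16  0.67 -0.93] w 0.0313
shift [0.1104 0.0018 0.0724] turn [-0.009   0.0013  0.0018]
```

View pics/w5.png

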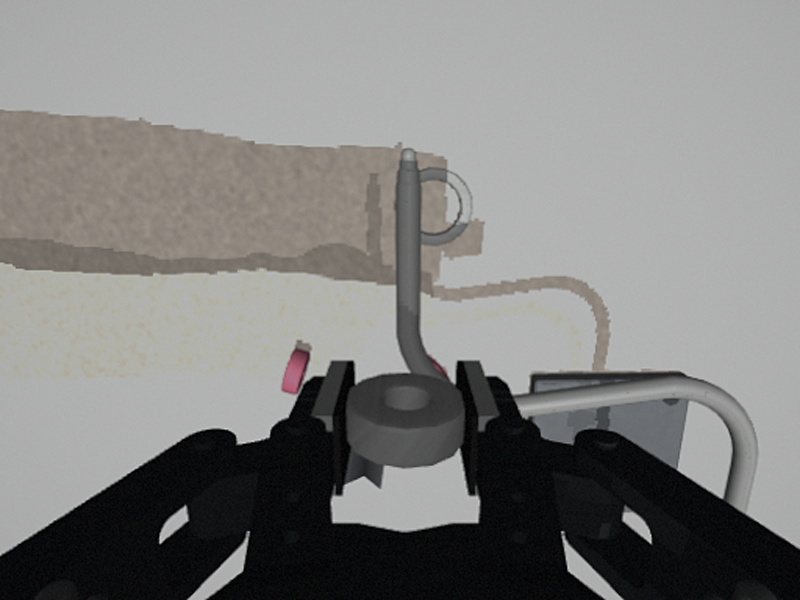

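Run:
```python
from h import *
np.set_printoptions(precision=4,suppress=True)
c,o=pickle.load(open("pics/w5.pkl","rb"));im=np.load("pics/w5.npy")
r=rod(im,np.array([(408,180),(408,230),(408,270),(408,318)])*.64,24,15);X=plane(c,r[:,:2],.16);print(np.c_[r,X][::2])
m=abs(r[:,2]-np.nanmedian(r[:,2]))<1.5;f=np.polyfit(X[m,1],X[m,0],1);print(f,"head",np.degrees(np.arctan2(1,f[0])),"x at y=.06,.0",np.polyval(f,[.06,0]))
T=R.from_quat(o['tool_rot']);rel=lambda p:T.inv().apply(p-o['eef_pos'])
print("rod in tool",[rel(x).round(4) for x in X[m][[0,-1]]],"tip",plane(c,[(408*.64,153*.64)],.16))
e,d=rays(c,[(407*.64,398*.64)]);t=T.inv().apply(d)[0];e=T.inv().apply(e-o['eef_pos']);print("bore ray at tool z=-.002:",e+t*((-.002-e[2])/t[2]))
```

```text
[[260.995  115.2     15.25     3.5853   0.4777   0.0566   0.16  ]
 [262.62   122.88    14.       1.3419   0.4789   0.0521   0.16  ]
 [259.12   130.56    15.       1.9591   0.4771   0.0474   0.16  ]
 [260.495  138.24    15.75     5.2174   0.4782   0.0428   0.16  ]
 [262.495  145.92    14.25     1.6326   0.4796   0.0382   0.16  ]
 [262.495  153.6     14.25     1.657    0.4799   0.0334   0.16  ]
 [260.495  161.28    16.25     3.4486   0.4789   0.0286   0.16  ]
 [261.12   168.96    15.       6.1374   0.4796   0.0237   0.16  ]
 [260.37   176.64    16.       2.528    0.4794   0.0187   0.16  ]
 [260.87   184.32    15.       5.2213   0.4799   0.0138   0.16  ]
 [261.12   192.      15.      10.985    0.4804   0.0087   0.16  ]
 [260.87   199.68    15.      11.02     0.4805   0.0035   0.16  ]]
[-0.0537  0.4807] head 93.07187648701841 x at y=.06,.0 [0.4775 0.4807]
rod in tool [array([0.0619, 0.0016, 0.0705]), array([0.0062, 0.0018, 0.0705])] tip [[0.4773 0.0665 0.16  ]]
bore ray at tool z=-.002: [ 0.0069  0.0011 -0.002 ]
```

```bash
python3 -m crank '.02 0 0 -.009 0 0 1;.03 0 0 0 0 0 1;.03 0 0 0 0 0 1;.013 0 0 0 0 0 1;0 0 .01 0 0 0 1;0 0 .02 0 0 0 1;0 0 .02 0 0 0 1;0 0 .018 0 0 0 1;0 0 0 0 0 0 1'
python3 -m crank '0 0 0 0 0 0 1'
python3 -m crank '0 0 0 0 0 0 1'
python3 -m crank '0 0 0 0 0 0 1'
python3 - <<'E'
from h import *
plan([.476,.088,.158],93)
c,o,im=snap("w6")
cv2.imwrite("pics/w6c.png",cv2.resize(im[180:384,160:380,::-1],(647,600),interpolation=cv2.INTER_CUBIC))
E
```

```text
clock: 11.07
eef_pos: [0.4725, 0.0942, 0.1586]
tool_rot: [0.689, 0.725, -0.0, -0.001]
ft_force: [-0.5, 0.2, -1.2]
grip_width: 0.0312
clock: 11.15
eef_pos: [0.4717, 0.0946, 0.1582]
tool_rot: [0.689, 0.725, -0.001, -0.001]
ft_force: [0.2, -0.6, -0.1]
grip_width: 0.031
clock: 11.23
eef_pos: [0.4712, 0.0948, 0.1583]
tool_rot: [0.689, 0.725, -0.001, -0.002]
ft_force: [-0.2, -0.2, -1.1]
grip_width: 0.0312
clock: 11.32
eef_pos: [0.4716, 0.095, 0.1591]
tool_rot: [0.688, 0.725, -0.001, -0.001]
ft_force: [1.0, 0.0, -0.1]
grip_width: 0.0313
t 11.32 pos [0.4716 0.095  0.1591] head 92.99 F [ 1.    0.03 -0.06] w 0.0313
shift [-0.0072  0.004   0.0011] turn [-0.0028 -0.0007 -0.0002]
```

View pics/w6c.png

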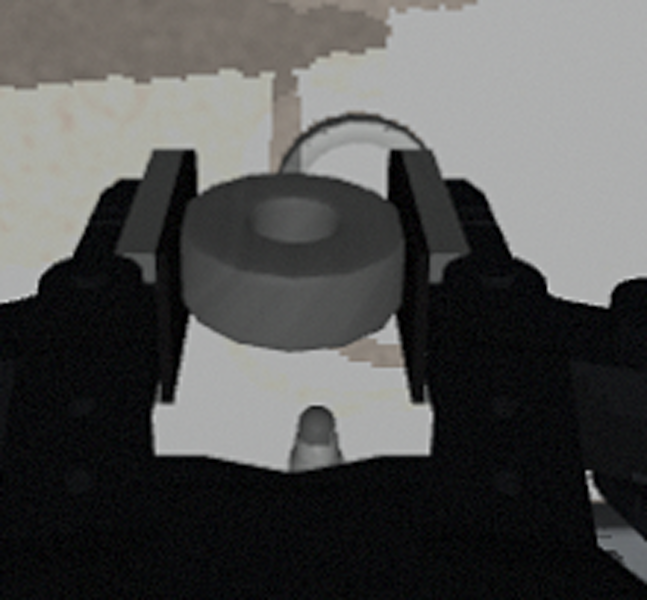

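Ring and tip are close: bore at crop (294,218), nose at (317,428), so the tip lies about 3.6 mm toward tool +y and 29 mm ahead. I shift sideways and write a follow-the-rod report with averaged pose and force.

```bash
sed -i 's/^def isect/L1=np.array([-.0537,.479])\ndef isect/' path.py
cat > st.py <<'E'
import sys
from path import *
n=int(sys.argv[1]) if len(sys.argv)>1 else 6
ahead=[float(a) for a in sys.argv[2:]] or [.01,.02]
O=[]
for i in range(n):
    viewer.camera("top");O.append(readout.get_obs())
p=np.mean([o['eef_pos'] for o in O],0);F=np.mean([o['ft_force'] for o in O],0);M=np.mean([o['ft_torque'] for o in O],0)
T=R.from_quat([o['tool_rot'] for o in O]).mean();m=T.as_matrix()
S=np.arange(-.05,.37,.0005);Q=np.array([at(s)[0] for s in S])
i=np.argmin(np.linalg.norm(Q-p[:2],axis=1));s=S[i]
def loc(s,z=.158):
    q,h=at(s);h+=np.pi;x=np.array([np.cos(h),np.sin(h),0]);zz=np.array([0,0,-1.])
    G=R.from_matrix(np.c_[x,np.cross(zz,x),zz])
    return (T.inv().apply(np.r_[q,z]-p)*1000).round(2),(T.inv()*G).as_rotvec().round(4)
print(f"t {O[-1]['clock']:.2f} pos {p.round(4)} head {np.degrees(np.arctan2(m[1,0],m[0,0])):.2f} s {s:.4f} F tool {T.inv().apply(F).round(2)} M tool {T.inv().apply(M).round(3)} w {O[-1]['grip_width']:.4f}")
for a in [0]+ahead: print(f"  s+{a}: shift mm",*loc(s+a))
E
python3 -m crank '0 .0018 0 -.002 0 0 1;-.002 .0018 0 0 0 0 1;-.005 0 0 0 0 0 1;-.005 0 0 0 0 0 1;-.004 0 0 0 0 0 1'
python3 path.py | head -3; python3 st.py 6
python3 - <<'E'
from h import *
c,o,im=snap("w7")
cv2.imwrite("pics/w7c.png",cv2.resize(im[180:384,160:380,::-1],(647,600),interpolation=cv2.INTER_CUBIC))
E
```

```text
clock: 11.78
eef_pos: [0.4791, 0.0787, 0.1627]
tool_rot: [0.688, 0.726, 0.003, 0.002]
ft_force: [1.1, 0.7, -1.9]
grip_width: 0.0312
[array([-0.0449,  0.4793]), array([-0.0948,  0.482 ])] [array([ 0.2133, -0.1493]), array([ 0.1861, -0.1353])] [array([-0.0641,  0.6353]), array([-0.0654,  0.635 ])] turns [ 98.2195 -97.5873] segs [np.float64(0.062), np.float64(0.0686), np.float64(0.0658), np.float64(0.0681), 0.1] [ 0.4815 -0.0461] [ 0.6361 -0.0152]
resid mm [0.6 0.6 0.5 0.7 0.7 0.6 1.  0.5 0.1 0.3 0.4 3.1 0.5 0.6 0.4 0.5 0.9 1.2
 0.5 0.2]
t 12.08 pos [0.4788 0.0787 0.1624] head 93.00 s -0.0165 F tool [0.01 0.32 0.72] M tool [-0.    -0.015  0.008] w 0.0313
  s+0: shift mm [-0.19 -4.08  4.39] [ 0.0063 -0.0017 -0.0013]
  s+0.01: shift mm [-10.19  -4.07   4.38] [ 0.0063 -0.0017 -0.0013]
  s+0.02: shift mm [-20.19  -4.05   4.36] [ 0.0063 -0.0017 -0.0013]
```

View pics/w7c.png

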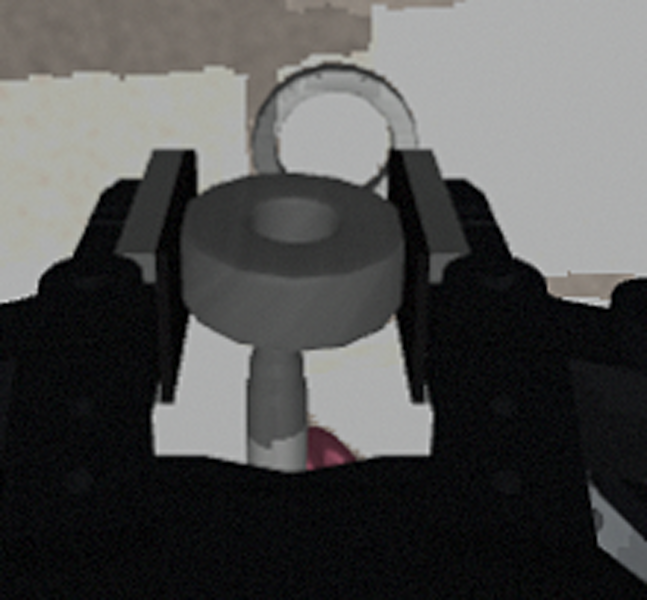

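Row noise made the tool drift sideways and upward. The rod is now at crop x 276 against the bore's 294, so I need about −3 mm in tool y, and z down 4 mm. I will use single short rows and let it settle on camera calls.

```bash
sed -i 's/-.0537,.479\]/-.0537,.4795]/' path.py; sed -i 's/^print(f"t/print("std mm",(np.std([o["eef_pos"] for o in O],0)*1000).round(2));print(f"t/' st.py
python3 -m crank '0 -.003 .0044 .006 0 0 1'; python3 st.py 8
```

```text
clock: 12.22
eef_pos: [0.4765, 0.0795, 0.1585]
tool_rot: [0.688, 0.726, 0.001, -0.0]
ft_force: [-1.0, -0.5, -0.3]
grip_width: 0.0314
std mm [0.38 0.02 0.35]
t 12.62 pos [0.4754 0.0793 0.1575] head 93.06 s -0.0175 F tool [-0.23 -0.13  0.94] M tool [ 0.016  0.006 -0.004] w 0.0311
  s+0: shift mm [ 0.11 -0.13 -0.5 ] [-0.0009 -0.0018 -0.0002]
  s+0.01: shift mm [-9.89 -0.13 -0.52] [-0.0009 -0.0018 -0.0002]
  s+0.02: shift mm [-19.89  -0.13  -0.54] [-0.0009 -0.0018 -0.0002]
```

```bash
python3 -m crank '-.012 0 -.0003 0 0 0 1'; python3 st.py 5
python3 - <<'E'
from h import *
c,o,im=snap("w8")
cv2.imwrite("pics/w8c.png",cv2.resize(im[180:384,160:380,::-1],(647,600),interpolation=cv2.INTER_CUBIC))
E
```

```text
clock: 12.7
eef_pos: [0.4765, 0.0683, 0.1582]
tool_rot: [0.687, 0.727, 0.001, -0.001]
ft_force: [0.0, 0.1, -0.2]
grip_width: 0.0313
std mm [0.05 0.54 0.02]
t 12.95 pos [0.4765 0.0663 0.1583] head 93.01 s -0.0045 F tool [-0.35 -0.17  0.71] M tool [ 0.024 -0.027  0.027] w 0.0308
  s+0: shift mm [ 0.11 -0.59  0.27] [ 0.0003 -0.0013 -0.0012]
  s+0.01: shift mm [-9.89 -0.58  0.26] [ 0.0003 -0.0013 -0.0012]
  s+0.02: shift mm [-19.89  -0.57   0.24] [ 0.0003 -0.0013 -0.0012]
```

View pics/w8c.png

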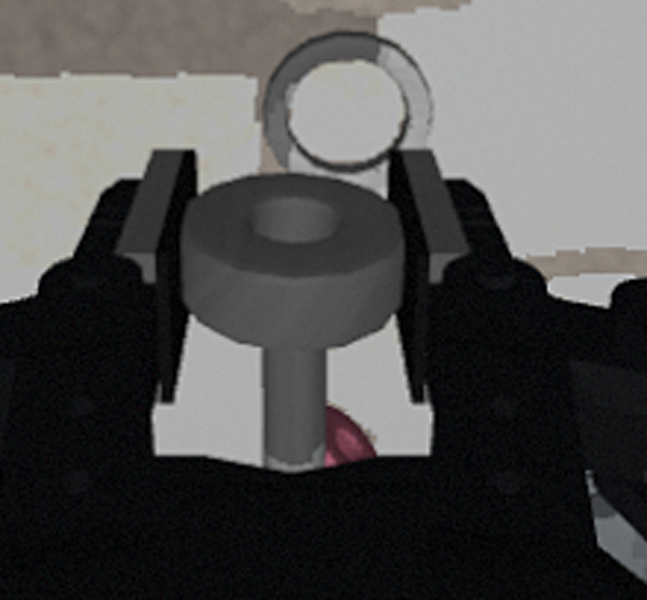

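Ring is lined up: rod at crop x 264–328 (centre 296) against the ring's centre at 293, and the nose is now in the bore. I add a numeric measurement of the rod just ahead of the ring to the report and save the remaining picture.

```bash
cat >> st.py <<'E'
c,o,im=snap("z%06.2f"%O[-1]['clock'])
Tt=R.from_quat(o['tool_rot']);g=gaussian_filter(im.astype(float).mean(2),(1,1))
out=[]
for r in range(302,334,5):
    v=g[r-1:r+2,226:298].mean(0);e=np.abs(np.gradient(v));pk=[i for i in range(2,len(v)-2) if e[i]==e[i-2:i+3].max()]
    b=(0,)
    w0=20.5+ (r-302)*.05
    for i in pk:
        for j in pk:
            if abs(j-i-w0)<3.5:
                sc=min(e[i],e[j])*np.exp(-((j-i-w0)/2)**2)
                sub=lambda i:i+.5*(e[i-1]-e[i+1])/(e[i-1]-2*e[i]+e[i+1]+1e-9)
                if sc>b[0]:b=(sc,226+(sub(i)+sub(j))/2,j-i)
    if b[0]:
        ee,d=rays(c,[(b[1],r)]);d=Tt.inv().apply(d)[0];ee=Tt.inv().apply(ee-o['eef_pos']);q=ee+d*((-.002-ee[2])/d[2])
        out.append((round(q[0]*1000,1),round((q[1]-.0013)*1000,2),b[2],round(b[0],1)))
print("  rod ahead (x,y mm,width px,score):",out)
E
python3 -m crank '-.012 -.0003 .0002 0 0 0 1'; python3 st.py 5
```

```text
clock: 13.08
eef_pos: [0.4769, 0.0563, 0.1581]
tool_rot: [0.687, 0.726, 0.001, -0.001]
ft_force: [-0.4, -0.2, -0.7]
grip_width: 0.031
std mm [0.03 0.61 0.02]
t 13.33 pos [0.4768 0.0547 0.158 ] head 92.99 s 0.0070 F tool [ 0.1  -0.12  1.03] M tool [ 0.039 -0.037  0.013] w 0.0310
  s+0: shift mm [ 0.22 -0.25  0.  ] [ 0.0002 -0.0018 -0.0014]
  s+0.01: shift mm [-9.78 -0.24 -0.01] [ 0.0002 -0.0018 -0.0014]
  s+0.02: shift mm [-19.78  -0.22  -0.03] [ 0.0002 -0.0018 -0.0014]
  rod ahead (x,y mm,width px,score): [(np.float64(-16.6), np.float64(-0.24), 22, np.float64(18.7)), (np.float64(-19.2), np.float64(-0.14), 23, np.float64(7.5)), (np.float64(-21.9), np.float64(-0.54), 21, np.float64(5.3)), (np.float64(-24.6), np.float64(-0.53), 21, np.float64(5.6)), (np.float64(-27.3), np.float64(-0.96), 19, np.float64(0.8)), (np.float64(-30.0), np.float64(-0.35), 22, np.float64(20.3)), (np.float64(-32.8), np.float64(-0.29), 22, np.float64(18.9))]
```

```bash
sed -i 's/(round(q\[0\]\*1000,1),round((q\[1\]-.0013)\*1000,2),b\[2\],round(b\[0\],1))/[float(f"{k:.2f}") for k in (q[0]*1e3,q[1]*1e3-1.3,b[2],b[0])]/' st.py
python3 -m crank '-.012 -.0003 0 0 0 0 1'; python3 st.py 5
```

```text
clock: 13.47
eef_pos: [0.4772, 0.0448, 0.158]
tool_rot: [0.687, 0.727, 0.001, -0.001]
ft_force: [0.3, -0.5, -1.0]
grip_width: 0.031
std mm [0.02 0.47 0.01]
t 13.72 pos [0.4772 0.0428 0.158 ] head 93.01 s 0.0190 F tool [-0.79  0.25  0.72] M tool [ 0.005 -0.043 -0.002] w 0.0313
  s+0: shift mm [ 0.17  0.03 -0.02] [ 0.0002 -0.0019 -0.0011]
  s+0.01: shift mm [-9.83  0.05 -0.04] [ 0.0002 -0.0019 -0.0011]
  s+0.02: shift mm [-19.83   0.06  -0.06] [ 0.0002 -0.0019 -0.0011]
  rod ahead (x,y mm,width px,score): [[-16.6, -0.21, 21.0, 4.57], [-19.22, -0.21, 21.0, 4.66], [-21.87, 7.84, 20.0, 2.66], [-24.56, -0.03, 22.0, 17.49], [-27.28, 0.04, 22.0, 22.73], [-30.02, 0.02, 21.0, 19.69], [-32.8, 0.06, 22.0, 25.47]]
```

```bash
python3 -m crank '-.012 0 0 0 0 -.001 1'; python3 st.py 4; python3 -m crank '-.01 0 0 0 0 0 1'; python3 st.py 6
```

```text
clock: 13.85
eef_pos: [0.4778, 0.0326, 0.158]
tool_rot: [0.687, 0.727, 0.001, -0.001]
ft_force: [-0.3, -0.3, -1.4]
grip_width: 0.0313
std mm [0.03 0.56 0.01]
t 14.05 pos [0.4778 0.0309 0.158 ] head 93.04 s 0.0310 F tool [-0.67  0.11  0.73] M tool [ 0.022 -0.026 -0.   ] w 0.0311
  s+0: shift mm [ 0.01  0.01 -0.04] [ 0.0003 -0.0022 -0.0005]
  s+0.01: shift mm [-9.99  0.02 -0.06] [ 0.0003 -0.0022 -0.0005]
  s+0.02: shift mm [-19.99   0.02  -0.08] [ 0.0003 -0.0022 -0.0005]
  rod ahead (x,y mm,width px,score): [[-16.6, 7.65, 20.0, 3.28], [-19.23, -0.02, 22.0, 15.26], [-21.88, 0.01, 22.0, 18.63], [-24.57, 0.0, 21.0, 22.63], [-27.28, -0.0, 21.0, 31.07], [-30.03, -0.0, 21.0, 29.41], [-32.81, -0.04, 21.0, 21.68]]
clock: 14.18
eef_pos: [0.4783, 0.0229, 0.1579]
tool_rot: [0.687, 0.727, 0.001, -0.001]
ft_force: [-0.3, -0.1, -0.8]
grip_width: 0.0317
std mm [0.03 0.4  0.02]
t 14.48 pos [0.4783 0.0213 0.1579] head 93.05 s 0.0405 F tool [-0.1  -0.08  1.13] M tool [-0.016 -0.024 -0.   ] w 0.0312
  s+0: shift mm [ 0.16  0.02 -0.07] [ 0.0003 -0.0026 -0.0004]
  s+0.01: shift mm [-9.84  0.02 -0.09] [ 0.0003 -0.0026 -0.0004]
  s+0.02: shift mm [-19.84   0.02  -0.12] [ 0.0003 -0.0026 -0.0004]
  rod ahead (x,y mm,width px,score): [[-16.59, 9.36, 20.0, 23.22], [-19.22, 0.0, 22.0, 17.09], [-21.88, -0.09, 21.0, 32.09], [-24.56, -0.07, 21.0, 32.92], [-27.28, 0.05, 22.0, 32.1], [-30.03, 0.52, 22.0, 30.45], [-32.8, 1.32, 23.0, 22.25]]
```

```bash
python3 -m crank '-.010 0 0 0 .002 0 1'; python3 st.py 4; python3 -m crank '-.009 0 0 0 0 0 1'; python3 st.py 6 .005 .01
```

```text
clock: 14.62
eef_pos: [0.4788, 0.0127, 0.1579]
tool_rot: [0.687, 0.727, 0.002, -0.002]
ft_force: [0.1, -0.4, -0.5]
grip_width: 0.031
std mm [0.05 0.38 0.01]
t 14.82 pos [0.4789 0.0109 0.1579] head 93.03 s 0.0510 F tool [-0.52 -0.03  1.12] M tool [ 0.013 -0.046 -0.004] w 0.0308
  s+0: shift mm [ 0.06  0.   -0.09] [ 0.0003 -0.0045 -0.0007]
  s+0.01: shift mm [-9.94  0.01 -0.14] [ 0.0003 -0.0045 -0.0007]
  s+0.02: shift mm [-19.86   1.05  -0.18] [ 0.0008 -0.0044 -0.2285]
  rod ahead (x,y mm,width px,score): [[-16.59, 0.01, 22.0, 18.6], [-19.21, 0.44, 23.0, 9.33], [-21.86, 1.1, 23.0, 11.71], [-24.55, 1.93, 24.0, 4.94], [-27.28, -8.09, 24.0, 0.46], [-30.03, -6.63, 22.0, 1.01], [-32.8, -5.52, 22.0, 2.75]]
clock: 14.95
eef_pos: [0.4793, 0.0032, 0.1578]
tool_rot: [0.687, 0.726, 0.002, -0.002]
ft_force: [-0.2, 0.2, -1.2]
grip_width: 0.0316
std mm [0.05 0.47 0.01]
t 15.25 pos [0.4793 0.002  0.1578] head 93.01 s 0.0600 F tool [-0.17  0.11  1.05] M tool [ 0.008 -0.026 -0.018] w 0.0311
  s+0: shift mm [-0.    0.05 -0.16] [ 0.0002 -0.0048 -0.0012]
  s+0.005: shift mm [-5.    0.18 -0.18] [ 0.0004 -0.0048 -0.079 ]
  s+0.01: shift mm [-9.94  0.88 -0.2 ] [ 0.0007 -0.0048 -0.204 ]
  rod ahead (x,y mm,width px,score): [[-16.61, -3.4, 20.0, 0.18], [-19.24, -6.46, 19.0, 2.1], [-21.9, -5.86, 21.0, 2.33], [-24.57, 5.31, 23.0, 1.57], [-27.29, -3.04, 20.0, 14.45], [-30.04, -2.29, 25.0, 1.94], [-32.81, 10.47, 21.0, 1.15]]
```

```bash
sed -i 's/^L1=np/L2=L2+np.array([0,-.0012])\nL1=np/' path.py
python3 -m crank '-.0035 0 -.0002 0 -.004 0 1'; python3 st.py 3 .005 |tail -3|head -2; python3 -m crank '-.0045 .0003 0 0 0 -.1125 1'; python3 st.py 4 .0045 .009
```

```text
clock: 15.38
eef_pos: [0.4794, -0.0006, 0.158]
tool_rot: [0.688, 0.726, 0.0, -0.0]
ft_force: [-0.7, -0.5, -0.7]
grip_width: 0.0315
  s+0: shift mm [0.12 0.04 0.05] [ 0.0002 -0.0008 -0.0006]
  s+0.005: shift mm [-4.87  0.35  0.05] [ 0.0003 -0.0007 -0.1237]
clock: 15.67
eef_pos: [0.48, -0.0049, 0.1581]
tool_rot: [0.645, 0.764, 0.001, -0.0]
ft_force: [0.3, -0.4, -0.9]
grip_width: 0.0313
std mm [0.05 0.21 0.01]
t 15.87 pos [ 0.4801 -0.0056  0.158 ] head 99.52 s 0.0675 F tool [-0.02  0.05  0.99] M tool [-0.008  0.008  0.026] w 0.0314
  s+0: shift mm [ 0.08 -0.02  0.04] [ 0.0004 -0.0011  0.0019]
  s+0.0045: shift mm [-4.41  0.22  0.03] [ 0.0005 -0.001  -0.1106]
  s+0.009: shift mm [-8.84  0.97  0.03] [ 0.0005 -0.001  -0.2231]
  rod ahead (x,y mm,width px,score): [[-16.64, 2.01, 18.0, 0.5], [-19.26, 4.27, 22.0, 1.84], [-21.92, 9.29, 20.0, 0.83], [-24.6, 6.11, 18.0, 0.14], [-27.32, 9.29, 23.0, 0.86], [-30.07, 10.62, 19.0, 0.32], [-32.86, -4.75, 21.0, 0.15]]
```

```bash
python3 -m crank '-.0045 .00025 0 0 -.001 -.112 1'|grep force; python3 st.py 3 .0045|sed -n 2,4p; python3 -m crank '-.0045 .00025 0 0 0 -.112 1'|grep force; python3 st.py 5 .0045 .009|sed -n 2,6p
```

```text
ft_force: [0.0, -0.3, -1.5]
t 16.15 pos [ 0.4811 -0.0098  0.158 ] head 105.81 s 0.0720 F tool [-0.14  0.47  1.12] M tool [-0.038 -0.002 -0.016] w 0.0315
  s+0: shift mm [-0.07 -0.07  0.04] [ 0.0005 -0.0001 -0.0008]
  s+0.0045: shift mm [-4.56  0.19  0.04] [ 5.000e-04 -1.000e-04 -1.133e-01]
ft_force: [0.7, -0.1, -0.6]
t 16.53 pos [ 0.4824 -0.0138  0.158 ] head 111.92 s 0.0760 F tool [-0.14  0.21  0.77] M tool [ 0.008 -0.003  0.007] w 0.0312
  s+0: shift mm [ 0.16 -0.08 -0.  ] [ 0.0005 -0.0005  0.0059]
  s+0.0045: shift mm [-4.33  0.15 -0.  ] [ 0.0005 -0.0004 -0.1066]
  s+0.009: shift mm [-8.77  0.88 -0.  ] [ 0.0006 -0.0004 -0.2191]
  rod ahead (x,y mm,width px,score): [[-16.77, 2.89, 21.0, 2.57], [-19.41, -5.29, 21.0, 0.19], [-22.05, 5.96, 23.0, 1.06], [-24.73, 6.87, 20.0, 0.76], [-27.45, 8.56, 19.0, 0.47], [-30.2, 4.61, 22.0, 0.37], [-32.98, 4.31, 21.0, 0.17]]
```

```bash
python3 -m crank '-.0045 0 0 0 0 -.108 1'|grep force; python3 st.py 3 .0045|sed -n 2,4p; python3 -m crank '-.0045 .0002 0 0 0 -.112 1'|grep force; python3 st.py 5 .0045 .009|sed -n 2,6p
```

```text
ft_force: [-0.3, -0.6, -0.8]
t 16.82 pos [ 0.4841 -0.0179  0.158 ] head 118.09 s 0.0805 F tool [0.01 0.01 0.45] M tool [-0.011 -0.028  0.007] w 0.0310
  s+0: shift mm [ 0.09  0.15 -0.  ] [ 0.0006 -0.0004  0.001 ]
  s+0.0045: shift mm [-4.4  0.4 -0. ] [ 0.0006 -0.0003 -0.1115]
ft_force: [-0.4, -0.4, -1.9]
t 17.20 pos [ 0.4863 -0.0215  0.158 ] head 124.21 s 0.0850 F tool [ 0.29 -0.13  1.33] M tool [-0.006 -0.027  0.007] w 0.0311
  s+0: shift mm [-0.2   0.2  -0.03] [ 0.0006 -0.0007 -0.0046]
  s+0.0045: shift mm [-4.69  0.47 -0.03] [ 0.0007 -0.0006 -0.1171]
  s+0.009: shift mm [-9.12  1.25 -0.03] [ 0.0007 -0.0006 -0.2296]
  rod ahead (x,y mm,width px,score): [[-16.91, 7.23, 20.0, 0.95], [-19.53, 8.61, 20.0, 0.99], [-22.18, 9.63, 20.0, 0.85], [-24.87, 1.86, 22.0, 0.16], [-27.58, 8.77, 20.0, 1.45], [-30.33, 11.0, 21.0, 1.78], [-33.11, 6.46, 20.0, 0.6]]
```

```bash
python3 -m crank '-.0047 .0003 0 0 0 -.115 1'|grep force; python3 st.py 3 .0045|sed -n 2,4p; python3 -m crank '-.0045 .0003 0 0 0 -.112 1'|grep force; python3 st.py 3 .0045 .009|sed -n 2,4p;python3 -m crank '-.0045 .0003 0 0 0 -.112 1'|grep force; python3 st.py 5 .0045 .009|sed -n 2,6p
```

```text
ft_force: [-0.1, -0.8, -1.3]
t 17.48 pos [ 0.4891 -0.0252  0.158 ] head 130.79 s 0.0895 F tool [-0.19  0.46  0.76] M tool [ 0.015 -0.025 -0.036] w 0.0311
  s+0: shift mm [-0.06  0.13 -0.04] [ 0.0007 -0.0006 -0.0024]
  s+0.0045: shift mm [-4.55  0.39 -0.04] [ 0.0007 -0.0005 -0.1149]
ft_force: [-0.4, 1.1, -1.1]
t 17.77 pos [ 0.4922 -0.0282  0.1579] head 136.96 s 0.0935 F tool [0.09 0.03 1.03] M tool [-0.033 -0.016  0.008] w 0.0312
  s+0: shift mm [ 0.24  0.07 -0.07] [ 0.0008 -0.0008  0.0053]
  s+0.0045: shift mm [-4.25  0.3  -0.07] [ 0.0008 -0.0007 -0.1072]
ft_force: [-0.0, -0.4, -1.1]
t 18.15 pos [ 0.4953 -0.0309  0.1579] head 143.08 s 0.0980 F tool [-0.3   0.21  0.93] M tool [0.002 0.    0.02 ] w 0.0314
  s+0: shift mm [-0.15  0.06 -0.15] [ 0.0008 -0.0012 -0.0003]
  s+0.0045: shift mm [-4.64  0.31 -0.15] [ 0.0009 -0.0011 -0.1128]
  s+0.009: shift mm [-9.07  1.07 -0.16] [ 0.0009 -0.0011 -0.2253]
  rod ahead (x,y mm,width px,score): [[-17.23, -6.87, 22.0, 8.26], [-19.84, 5.4, 22.0, 2.51], [-22.49, 2.7, 19.0, 0.99], [-25.18, 9.5, 23.0, 1.3], [-27.89, 8.05, 20.0, 1.68], [-30.64, 0.97, 21.0, 1.47], [-33.44, -8.38, 22.0, 0.34]]
```

```bash
python3 -m crank '-.0046 .0003 -.0001 0 0 -.112 1'|grep force; python3 st.py 3 .0045|sed -n 2,4p; python3 -m crank '-.0045 .0003 0 0 0 -.112 1'|grep force; python3 st.py 3 .0045 .009|sed -n 2,4p;python3 -m crank '-.0045 .0003 0 0 0 -.112 1'|grep force; python3 st.py 5 .0045 .009|sed -n 2,6p
```

```text
ft_force: [0.4, 0.2, -0.8]
t 18.43 pos [ 0.4992 -0.0334  0.158 ] head 149.48 s 0.1025 F tool [-0.07  0.02  1.4 ] M tool [-0.019 -0.034 -0.003] w 0.0316
  s+0: shift mm [-0.08 -0.03 -0.03] [ 0.001  -0.001  -0.0011]
  s+0.0045: shift mm [-4.57  0.23 -0.04] [ 0.001  -0.001  -0.1136]
ft_force: [1.4, -0.0, -0.8]
t 18.72 pos [ 0.503  -0.0353  0.1579] head 155.67 s 0.1065 F tool [-0.65  0.4   0.85] M tool [ 0.026 -0.031  0.003] w 0.0314
  s+0: shift mm [ 0.2  -0.1  -0.11] [ 0.0011 -0.0013  0.0069]
  s+0.0045: shift mm [-4.29  0.12 -0.11] [ 0.0011 -0.0012 -0.1056]
ft_force: [-1.0, -0.1, -1.1]
t 19.10 pos [ 0.5068 -0.0367  0.1578] head 161.80 s 0.1110 F tool [-0.17  0.13  0.87] M tool [0.01  0.005 0.003] w 0.0313
  s+0: shift mm [-0.21 -0.16 -0.19] [ 0.0012 -0.0017  0.0013]
  s+0.0045: shift mm [-4.71  0.08 -0.19] [ 0.0013 -0.0016 -0.1112]
  s+0.009: shift mm [-9.14  0.83 -0.2 ] [ 0.0014 -0.0016 -0.2237]
  rod ahead (x,y mm,width px,score): [[-17.53, -6.71, 21.0, 1.05], [-20.14, -1.67, 21.0, 1.14], [-22.79, 5.38, 22.0, 3.42], [-25.5, -9.31, 22.0, 7.93], [-28.21, -8.84, 24.0, 0.6], [-30.94, 9.6, 21.0, 2.57], [-33.72, 11.45, 22.0, 8.97]]
```

```bash
python3 -m crank '-.0047 .0001 -.0002 0 -.0015 -.112 1'|grep force; python3 st.py 3 .0045|sed -n 2,4p; python3 -m crank '-.0045 .0002 0 0 0 -.112 1'|grep force; python3 st.py 5 .0045 .009|sed -n 2,6p
```

```text
ft_force: [-0.2, 0.8, -2.0]
t 19.38 pos [ 0.5113 -0.0381  0.158 ] head 168.19 s 0.1155 F tool [-0.51 -0.06  0.91] M tool [ 0.011 -0.026 -0.012] w 0.0312
  s+0: shift mm [-0.04 -0.02  0.02] [0.0013 0.     0.0005]
  s+0.0045: shift mm [-4.54  0.23  0.02] [ 1.30e-03  1.00e-04 -1.12e-01]
ft_force: [0.2, 0.5, -0.3]
t 19.77 pos [ 0.5153 -0.0387  0.1579] head 174.31 s 0.1195 F tool [-0.07  0.03  1.11] M tool [ 0.002 -0.011 -0.008] w 0.0312
  s+0: shift mm [ 0.04 -0.04 -0.08] [ 0.0014 -0.0005  0.0073]
  s+0.0045: shift mm [-4.46  0.18 -0.08] [ 0.0014 -0.0004 -0.1052]
  s+0.009: shift mm [-8.9   0.91 -0.08] [ 0.0014 -0.0004 -0.2177]
  rod ahead (x,y mm,width px,score): [[-17.76, 1.66, 18.0, 0.6], [-20.38, 3.89, 24.0, 2.35], [-23.03, 4.65, 23.0, 11.63], [-25.72, 5.45, 23.0, 13.87], [-28.43, 6.3, 23.0, 16.23], [-31.18, 7.11, 23.0, 19.87], [-33.96, 7.96, 23.0, 22.17]]
```

```bash
python3 st.py 2 .024 .03 .036|sed -n 2,7p
```

```text
t 19.92 pos [ 0.5151 -0.0387  0.1579] head 174.30 s 0.1195 F tool [-0.39  0.7   1.29] M tool [ 0.013 -0.004 -0.007] w 0.0313
  s+0: shift mm [-0.2  -0.03 -0.08] [ 0.0013 -0.0007  0.0071]
  s+0.024: shift mm [-23.51   5.17  -0.09] [ 0.0014 -0.0005 -0.2965]
  s+0.03: shift mm [-29.25   6.93  -0.09] [ 0.0014 -0.0005 -0.2965]
  s+0.036: shift mm [-34.98   8.68  -0.09] [ 0.0014 -0.0005 -0.2965]
  rod ahead (x,y mm,width px,score): [[-17.73, 3.08, 23.0, 6.65], [-20.35, 3.89, 24.0, 2.35], [-23.0, 4.65, 23.0, 11.52], [-25.68, 5.45, 23.0, 13.88], [-28.4, 6.3, 23.0, 16.34], [-31.14, 7.1, 23.0, 19.91], [-33.92, 7.94, 23.0, 21.93]]
```

```bash
sed -i 's/-.0012\])/-.0015])/' path.py; python3 -m crank '-.0045 0 -.0001 .001 0 -.105 1'|grep force; python3 st.py 3 .0045|sed -n 2,4p; python3 -m crank '-.0045 .0002 0 0 0 -.112 1'|grep force; python3 st.py 5 .0045 .009 .025|sed -n 2,7p
```

```text
ft_force: [0.1, -0.4, -1.0]
t 20.20 pos [ 0.52   -0.0391  0.1581] head -179.58 s 0.1245 F tool [-0.34 -0.37  0.9 ] M tool [-0.007 -0.046  0.015] w 0.0313
  s+0: shift mm [ 0.01 -0.09  0.12] [ 0.0003 -0.     -0.0037]
  s+0.0045: shift mm [-4.48  0.18  0.12] [ 0.0003  0.     -0.1162]
ft_force: [-0.3, 0.1, -1.4]
t 20.58 pos [ 0.524  -0.0389  0.158 ] head -173.45 s 0.1285 F tool [-0.3   0.26  0.37] M tool [-0.009 -0.033 -0.003] w 0.0312
  s+0: shift mm [ 0.1  -0.1  -0.02] [ 0.0005 -0.0006  0.0033]
  s+0.0045: shift mm [-4.39  0.12 -0.02] [ 0.0006 -0.0006 -0.0828]
  s+0.009: shift mm [-8.88  0.49 -0.02] [ 0.0006 -0.0006 -0.0828]
  s+0.025: shift mm [-24.82   1.82  -0.03] [ 0.0006 -0.0006 -0.0828]
  rod ahead (x,y mm,width px,score): [[-17.97, 1.12, 22.0, 21.39], [-20.59, 1.33, 23.0, 9.69], [-23.24, 1.54, 22.0, 27.54], [-25.93, 1.75, 22.0, 27.97], [-28.64, 1.99, 22.0, 33.29], [-31.39, 2.18, 22.0, 32.01], [-34.17, 2.46, 22.0, 31.5]]
```

```bash
python3 -m crank '-.0045 0 0 0 0 -.083 1'|grep force; python3 st.py 3 .0045|sed -n 2,4p; python3 -m crank '-.010 0 0 0 0 0 1'|grep force; python3 st.py 5 .01 .025|sed -n 2,7p
```

```text
ft_force: [-0.0, -0.6, -0.5]
t 20.87 pos [ 0.5284 -0.0384  0.158 ] head -168.75 s 0.1330 F tool [-0.2  -0.23  0.93] M tool [ 0.006 -0.017 -0.006] w 0.0313
  s+0: shift mm [ 0.    0.1  -0.01] [ 0.0006 -0.0006 -0.0008]
  s+0.0045: shift mm [-4.5   0.11 -0.01] [ 0.0006 -0.0006 -0.0008]
ft_force: [-0.7, 0.6, -0.7]
t 21.25 pos [ 0.5381 -0.0364  0.1579] head -168.98 s 0.1430 F tool [-0.27  0.19  0.6 ] M tool [-0.008 -0.05  -0.009] w 0.0315
  s+0: shift mm [-0.14  0.08 -0.11] [ 0.0007 -0.0009 -0.0048]
  s+0.01: shift mm [-10.14   0.13  -0.12] [ 0.0007 -0.0009 -0.0048]
  s+0.025: shift mm [-25.14   0.2   -0.13] [ 0.0007 -0.0009 -0.0048]
  rod ahead (x,y mm,width px,score): [[-18.01, -0.09, 23.0, 7.97], [-20.63, -0.12, 23.0, 9.57], [-23.28, -0.09, 23.0, 11.64], [-25.97, -0.07, 23.0, 14.8], [-28.68, -0.09, 22.0, 30.15], [-31.42, -0.06, 21.0, 29.14], [-34.2, -0.06, 21.0, 23.14]]
```

```bash
python3 path.py|head -1; python3 -m crank '-.012 0 -.0001 0 -.001 0 1'|grep force; python3 st.py 4 .01|sed -n 2,7p; python3 -m crank '-.012 0 0 0 0 0 1'|grep force; python3 st.py 5 .01 .025|sed -n 2,7p
```

```text
[array([-0.0449,  0.4793]), array([-0.0948,  0.482 ])] [array([ 0.2133, -0.1493]), array([ 0.1861, -0.1353])] [array([-0.0641,  0.6353]), array([-0.0654,  0.635 ])] turns [ 98.2195 -97.5873] segs [np.float64(0.0634), np.float64(0.0686), np.float64(0.0654), np.float64(0.0681), 0.1] [ 0.4821 -0.0475] [ 0.6362 -0.0167]
ft_force: [-0.7, 0.8, 0.1]
t 21.58 pos [ 0.5495 -0.0342  0.1579] head -168.96 s 0.1545 F tool [-0.66 -0.26  0.97] M tool [ 0.02  -0.052  0.013] w 0.0316
  s+0: shift mm [-0.01  0.11 -0.09] [ 0.0007 -0.0002 -0.0044]
  s+0.01: shift mm [-10.01   0.15  -0.09] [ 0.0007 -0.0002 -0.0044]
  rod ahead (x,y mm,width px,score): [[-18.03, -0.1, 23.0, 7.3], [-20.66, -0.15, 22.0, 23.13], [-23.31, -0.18, 22.0, 25.72], [-25.99, -0.18, 22.0, 28.81], [-28.71, -0.09, 21.0, 30.92], [-31.45, -0.06, 21.0, 29.3], [-34.23, -0.14, 21.0, 24.21]]
ft_force: [-0.9, -0.2, -1.3]
t 21.97 pos [ 0.5603 -0.0319  0.1577] head -168.95 s 0.1655 F tool [-0.37 -0.23  0.96] M tool [ 0.033 -0.057  0.017] w 0.0313
  s+0: shift mm [ 0.03  0.07 -0.31] [ 0.0009 -0.0015 -0.0043]
  s+0.01: shift mm [-9.97  0.11 -0.33] [ 0.0009 -0.0015 -0.0043]
  s+0.025: shift mm [-24.97   0.17  -0.35] [ 0.0009 -0.0015 -0.0043]
  rod ahead (x,y mm,width px,score): [[-18.05, -0.25, 22.0, 21.74], [-20.67, -0.24, 22.0, 24.45], [-23.32, -0.18, 22.0, 25.88], [-26.01, -0.17, 22.0, 28.66], [-28.72, -0.24, 22.0, 30.96], [-31.46, -0.25, 22.0, 32.74], [-34.24, -0.24, 22.0, 33.1]]
```

```bash
python3 -m crank '-.012 -.0001 -.0003 0 -.001 0 1'|grep force; python3 st.py 4 .01 .025 .035|sed -n 2,9p; python3 -m crank '-.009 -.0001 -.0001 0 0 0 1'|grep force; python3 st.py 5 .01 .025 .035|sed -n 2,9p
```

```text
ft_force: [0.4, 0.7, -1.0]
t 22.30 pos [ 0.5717 -0.0298  0.158 ] head -168.96 s 0.1770 F tool [-0.47 -0.34  0.89] M tool [ 0.047 -0.066  0.004] w 0.0314
  s+0: shift mm [ 0.09  0.21 -0.05] [ 0.0009 -0.0009 -0.0044]
  s+0.01: shift mm [-9.91  0.25 -0.06] [ 0.0009 -0.0009 -0.0044]
  s+0.025: shift mm [-24.9    0.04  -0.07] [ 0.0009 -0.001   0.1132]
  s+0.035: shift mm [-34.59  -2.31  -0.08] [ 0.0008 -0.0011  0.3632]
  rod ahead (x,y mm,width px,score): [[-18.01, -0.11, 22.0, 20.1], [-20.64, -0.09, 23.0, 9.37], [-23.29, -0.13, 22.0, 25.43], [-25.97, -0.26, 22.0, 29.46], [-28.69, -0.77, 22.0, 30.11], [-31.43, -1.48, 23.0, 22.21], [-34.21, -2.35, 23.0, 23.54]]
ft_force: [-0.3, 0.1, -0.4]
t 22.68 pos [ 0.5795 -0.0283  0.1578] head -168.96 s 0.1850 F tool [-0.53 -0.05  0.83] M tool [ 0.017 -0.012  0.004] w 0.0313
  s+0: shift mm [ 0.04  0.26 -0.18] [ 0.0011 -0.0023 -0.0044]
  s+0.01: shift mm [-9.96  0.3  -0.2 ] [ 0.0011 -0.0023 -0.0044]
  s+0.025: shift mm [-24.75  -1.63  -0.23] [ 0.0008 -0.0024  0.3131]
  s+0.035: shift mm [-33.79  -5.86  -0.26] [ 5.000e-04 -2.500e-03  5.631e-01]
  rod ahead (x,y mm,width px,score): [[-18.01, -0.22, 23.0, 7.6], [-20.63, -0.75, 23.0, 9.52], [-23.29, -1.46, 23.0, 12.04], [-25.98, -6.54, 23.0, 0.07], [-28.68, -2.42, 21.0, 5.46], [-31.43, 10.92, 23.0, 0.12], [-34.22, -8.54, 22.0, 2.57]]
```

```bash
sed -i 's/-.0015\])/-.0018]);L3=L3+np.array([0,.0005])/' path.py; python3 -m crank '-.0065 0 -.0002 .001 -.002 0 1'|grep force; python3 st.py 4 .01 |sed -n 2,4p; python3 -m crank '-.006 0 0 0 0 0 1'|grep force; python3 st.py 5 .0045 .009|sed -n 2,9p
```

```text
ft_force: [0.4, -0.1, -1.2]
t 23.02 pos [ 0.5859 -0.0271  0.1581] head -168.96 s 0.1920 F tool [-0.32  0.02  0.78] M tool [ 0.025 -0.01  -0.008] w 0.0312
  s+0: shift mm [-0.11 -0.01  0.06] [ 0.0001 -0.0002 -0.0045]
  s+0.01: shift mm [-10.11  -0.16   0.06] [ 0.0001 -0.0002  0.093 ]
ft_force: [-0.5, -0.3, -1.3]
t 23.40 pos [ 0.5918 -0.0259  0.1579] head -168.96 s 0.1980 F tool [-0.54  0.21  0.94] M tool [-0.018 -0.025 -0.006] w 0.0313
  s+0: shift mm [-0.07 -0.03 -0.14] [ 0.0002 -0.0006 -0.0044]
  s+0.0045: shift mm [-4.57 -0.25 -0.14] [ 1.000e-04 -7.000e-04  1.056e-01]
  s+0.009: shift mm [-9.01 -0.98 -0.14] [ 1.000e-04 -7.000e-04  2.181e-01]
  rod ahead (x,y mm,width px,score): [[-18.06, 6.04, 21.0, 0.19], [-20.69, 4.56, 20.0, 0.16], [-23.34, 8.39, 20.0, 0.11], [-26.02, 1.97, 22.0, 0.15], [-28.74, 8.83, 22.0, 0.08], [-31.49, 11.52, 21.0, 0.14], [-34.28, -8.24, 22.0, 0.23]]
```

```bash
python3 -m crank '-.0045 -.0002 -.0001 0 -.001 .108 1'|grep force; python3 st.py 3 .0045|sed -n 2,4p; python3 -m crank '-.0045 -.0003 0 0 0 .112 1'|grep force; python3 st.py 3 .0045 .009|sed -n 2,4p;python3 -m crank '-.0045 -.0003 0 0 0 .112 1'|grep force; python3 st.py 5 .0045 .009|sed -n 2,6p
```

```text
ft_force: [1.1, -0.3, -0.2]
t 23.68 pos [ 0.596  -0.0252  0.1579] head -175.26 s 0.2020 F tool [-0.51 -0.33  0.84] M tool [ 0.018 -0.031 -0.019] w 0.0313
  s+0: shift mm [ 0.15 -0.02 -0.1 ] [ 0.0002  0.     -0.0168]
  s+0.0045: shift mm [-4.34 -0.2  -0.1 ] [0.0002 0.     0.0957]
ft_force: [0.1, 0.3, -1.7]
t 23.97 pos [ 0.6002 -0.0253  0.1578] head 178.54 s 0.2065 F tool [0.31 0.03 0.97] M tool [-0.    -0.032 -0.024] w 0.0314
  s+0: shift mm [-0.09  0.17 -0.16] [ 0.0001 -0.0003 -0.0125]
  s+0.0045: shift mm [-4.59 -0.03 -0.16] [ 0.0001 -0.0003  0.1   ]
ft_force: [0.3, -0.7, -0.8]Traceback (most recent call last):
  File "st.py", line 7, in <module>
    viewer.camera("top");O.append(readout.get_obs())
    ~~~~~~~~~~~~~^^^^^^^
ValueError: 200 camera calls are used up
```

Camera calls are used up. From here I go on with pose and force readings; the path model was confirmed by vision up to corner 2.

```bash
sed -i 's/    viewer.camera("top");O.append/    O.append/; /^c,o,im=snap/,$d' st.py; tail -4 st.py; python3 st.py 1 .0045 .009; python3 -m crank '0 0 0 0 0 0 1'; python3 st.py 1 .0045 .009
```

```text
G=R.from_matrix(np.c_[x,np.cross(zz,x),zz])
    return (T.inv().apply(np.r_[q,z]-p)*1000).round(2),(T.inv()*G).as_rotvec().round(4)
print("std mm",(np.std([o["eef_pos"] for o in O],0)*1000).round(2));print(f"t {O[-1]['clock']:.2f} pos {p.round(4)} head {np.degrees(np.arctan2(m[1,0],m[0,0])):.2f} s {s:.4f} F tool {T.inv().apply(F).round(2)} M tool {T.inv().apply(M).round(3)} w {O[-1]['grip_width']:.4f}")
for a in [0]+ahead: print(f"  s+{a}: shift mm",*loc(s+a))
std mm [0. 0. 0.]
t 24.25 pos [ 0.6042 -0.0257  0.1577] head 172.56 s 0.2105 F tool [0.28 0.55 0.74] M tool [ 0.021 -0.009 -0.007] w 0.0316
  s+0: shift mm [-0.08  0.35 -0.27] [-0.     -0.0011 -0.0169]
  s+0.0045: shift mm [-4.57  0.17 -0.28] [-0.0001 -0.0011  0.0956]
  s+0.009: shift mm [-9.02 -0.51 -0.28] [-1.000e-04 -1.000e-03  2.081e-01]
clock: 24.33
eef_pos: [0.6039, -0.0257, 0.1577]
tool_rot: [0.063, 0.998, 0.0, -0.001]
ft_force: [0.2, 0.4, -0.2]
grip_width: 0.0311
std mm [0. 0. 0.]
t 24.33 pos [ 0.6039 -0.0257  0.1577] head 172.76 s 0.2100 F tool [-0.17  0.4   0.24] M tool [ 0.     0.018 -0.013] w 0.0311
  s+0: shift mm [ 0.18  0.37 -0.27] [-0.     -0.0013 -0.0259]
  s+0.0045: shift mm [-4.32  0.23 -0.27] [-0.0001 -0.0013  0.0866]
  s+0.009: shift mm [-8.77 -0.41 -0.28] [-0.0002 -0.0013  0.1991]
```

```bash
python3 -m crank '-.0045 .0002 -.0002 0 -.001 .09 1;0 0 0 0 0 0 1'|grep force; python3 st.py 1 .0045 .009; python3 -m crank '0 0 0 0 0 0 1'|grep force; python3 st.py 1 .0045 .009
```

```text
ft_force: [0.8, -1.2, -0.7]
std mm [0. 0. 0.]
t 24.50 pos [ 0.6078 -0.026   0.1579] head 167.76 s 0.2140 F tool [-1.07 -0.99  0.72] M tool [-0.018 -0.009 -0.015] w 0.0311
  s+0: shift mm [ 0.08  0.12 -0.05] [-0.0002 -0.0009 -0.0133]
  s+0.0045: shift mm [-4.41 -0.07 -0.05] [-0.0003 -0.0009  0.0992]
  s+0.009: shift mm [-8.85 -0.77 -0.06] [-0.0003 -0.0009  0.2117]
ft_force: [-0.2, -0.2, -1.5]
std mm [0. 0. 0.]
t 24.58 pos [ 0.6074 -0.026   0.1579] head 167.96 s 0.2135 F tool [ 0.12 -0.24  1.54] M tool [-0.011 -0.031  0.006] w 0.0312
  s+0: shift mm [ 0.23  0.16 -0.14] [-0.0003 -0.0015 -0.0222]
  s+0.0045: shift mm [-4.26  0.01 -0.15] [-0.0003 -0.0014  0.0903]
  s+0.009: shift mm [-8.71 -0.65 -0.15] [-0.0004 -0.0014  0.2028]
```

```bash
python3 -m crank '-.005 -.0001 -.0001 0 -.001 .105 1;0 0 0 0 0 0 1'|grep force; python3 st.py 1 .0045|tail -3; python3 -m crank '-.005 -.0002 0 0 0 .12 1;0 0 0 0 0 0 1'|grep force; python3 st.py 1 .0045 .009
```

```text
ft_force: [0.2, -0.0, -1.4]
t 24.75 pos [ 0.6118 -0.0271  0.158 ] head 162.11 s 0.2180 F tool [-0.21  0.04  1.37] M tool [-0.018 -0.021  0.029] w 0.0316
  s+0: shift mm [0.19 0.16 0.01] [-0.0005 -0.0009 -0.0119]
  s+0.0045: shift mm [-4.3  -0.04  0.01] [-0.0006 -0.0009  0.1006]
ft_force: [0.4, 0.4, -0.5]
std mm [0. 0. 0.]
t 24.92 pos [ 0.6158 -0.0287  0.158 ] head 155.52 s 0.2225 F tool [-0.17  0.52  0.48] M tool [ 0.003  0.005 -0.043] w 0.0315
  s+0: shift mm [ 0.05  0.29 -0.02] [-0.0009 -0.0017 -0.0144]
  s+0.0045: shift mm [-4.44  0.1  -0.03] [-0.001  -0.0016  0.0981]
  s+0.009: shift mm [-8.89 -0.59 -0.04] [-0.0011 -0.0016  0.2106]
```

```bash
python3 -m crank '0 0 0 0 0 0 1'|grep force;python3 st.py 1 .0045 .009
```

```text
ft_force: [0.2, -0.8, -1.2]
std mm [0. 0. 0.]
t 25.00 pos [ 0.6153 -0.0287  0.1579] head 155.84 s 0.2220 F tool [-0.56 -0.65  1.17] M tool [ 0.012 -0.021 -0.003] w 0.0314
  s+0: shift mm [ 0.13  0.39 -0.12] [-0.001  -0.0024 -0.0214]
  s+0.0045: shift mm [-4.36  0.23 -0.13] [-0.0011 -0.0023  0.0911]
  s+0.009: shift mm [-8.81 -0.43 -0.14] [-0.0013 -0.0022  0.2036]
```

```bash
python3 -m crank '-.005 .0002 -.0001 -.001 -.002 .100 1;0 0 0 0 0 0 1'|grep force; python3 st.py 1 .0045|tail -3; python3 -m crank '-.005 0 0 0 0 .110 1;0 0 0 0 0 0 1'|grep force; python3 st.py 1 .0045|tail -3; python3 -m crank '0 0 0 0 0 0 1'|grep force;python3 st.py 1 .0045 .009|tail -4
```

```text
ft_force: [0.1, 1.7, -0.7]
t 25.17 pos [ 0.6192 -0.0303  0.1579] head 150.47 s 0.2265 F tool [0.8  1.52 0.74] M tool [-0.004 -0.028  0.05 ] w 0.0314
  s+0: shift mm [-0.17  0.18 -0.09] [-0.0005 -0.0012 -0.0026]
  s+0.0045: shift mm [-4.66 -0.06 -0.1 ] [-0.0005 -0.0011  0.1099]
ft_force: [0.2, -0.0, -0.5]
t 25.33 pos [ 0.6226 -0.0326  0.1579] head 144.59 s 0.2305 F tool [-0.14  0.07  0.53] M tool [-0.023 -0.003 -0.   ] w 0.0309
  s+0: shift mm [-0.    0.25 -0.11] [-0.001  -0.0021 -0.0052]
  s+0.0045: shift mm [-4.49  0.02 -0.12] [-0.0011 -0.002   0.1073]
ft_force: [0.3, 0.8, -1.0]
t 25.42 pos [ 0.6221 -0.0324  0.1578] head 144.93 s 0.2300 F tool [0.17 0.84 0.99] M tool [0.07  0.01  0.082] w 0.0314
  s+0: shift mm [-0.03  0.38 -0.22] [-0.0012 -0.0029 -0.0117]
  s+0.0045: shift mm [-4.52  0.18 -0.23] [-0.0014 -0.0028  0.1008]
  s+0.009: shift mm [-8.97 -0.52 -0.25] [-0.0016 -0.0027  0.2133]
```

```bash
python3 -m crank '-.005 .0003 -.0002 -.001 -.002 .108 1;0 0 0 0 0 0 1'|grep force; python3 st.py 1 .0045|tail -3; python3 -m crank '-.005 .0001 0 0 0 .115 1;0 0 0 0 0 0 1'|grep force; python3 st.py 1 .0045|tail -3; python3 -m crank '0 0 0 0 0 0 1'|grep force;python3 st.py 1 .0045 .009|tail -4
```

```text
ft_force: [-0.2, 1.2, -0.1]
t 25.58 pos [ 0.6254 -0.0347  0.1579] head 139.13 s 0.2340 F tool [0.9  0.76 0.12] M tool [ 0.029 -0.038 -0.044] w 0.0312
  s+0: shift mm [ 0.06  0.26 -0.08] [-0.0012 -0.0017 -0.013 ]
  s+0.0045: shift mm [-4.43  0.06 -0.09] [-0.0013 -0.0016  0.0995]
ft_force: [-0.1, -0.5, -0.6]
t 25.75 pos [ 0.6282 -0.0376  0.1578] head 133.00 s 0.2380 F tool [-0.33 -0.41  0.6 ] M tool [-0.029 -0.041  0.046] w 0.0312
  s+0: shift mm [ 0.05  0.49 -0.24] [-0.0024 -0.0029 -0.02  ]
  s+0.0045: shift mm [-4.44  0.33 -0.26] [-0.0026 -0.0027  0.0925]
ft_force: [-0.4, -0.1, -1.7]
t 25.83 pos [ 0.6277 -0.0373  0.1577] head 133.36 s 0.2375 F tool [ 0.18 -0.39  1.72] M tool [ 0.04   0.014 -0.031] w 0.0312
  s+0: shift mm [ 0.07  0.6  -0.29] [-0.0025 -0.0035 -0.0261]
  s+0.0045: shift mm [-4.43  0.47 -0.3 ] [-0.0027 -0.0034  0.0864]
  s+0.009: shift mm [-8.88 -0.17 -0.32] [-0.0029 -0.0032  0.1989]
```

```bash
python3 -m crank '-.005 .0006 -.0003 -.002 -.003 .092 1;0 0 0 0 0 0 1'|grep force; python3 st.py 1 .0045|tail -3; python3 -m crank '-.005 .0002 0 0 -.001 .108 1;0 0 0 0 0 0 1'|grep force; python3 st.py 1 .0045|tail -3; python3 -m crank '0 0 0 0 0 0 1'|grep force;python3 st.py 1 .0045 .009|tail -4
```

```text
ft_force: [-0.1, 0.7, -0.8]
t 26.00 pos [ 0.6305 -0.0402  0.1579] head 128.55 s 0.2415 F tool [0.58 0.37 0.76] M tool [-0.019 -0.061  0.046] w 0.0317
  s+0: shift mm [ 0.07  0.46 -0.14] [-0.002  -0.0013 -0.0102]
  s+0.0045: shift mm [-4.42  0.25 -0.14] [-0.0021 -0.0012  0.1023]
ft_force: [-0.2, 0.1, -2.3]
t 26.17 pos [ 0.6327 -0.0434  0.1577] head 122.82 s 0.2455 F tool [ 0.16 -0.11  2.29] M tool [ 0.015 -0.063  0.035] w 0.0313
  s+0: shift mm [ 0.03  0.65 -0.3 ] [-0.0033 -0.0014 -0.0101]
  s+0.0045: shift mm [-4.46  0.44 -0.3 ] [-0.0034 -0.0012  0.1024]
ft_force: [0.4, 0.5, -1.1]
t 26.25 pos [ 0.6324 -0.0431  0.1577] head 123.17 s 0.2450 F tool [0.17 0.6  1.06] M tool [-0.006 -0.027  0.005] w 0.0312
  s+0: shift mm [ 0.1   0.7  -0.35] [-0.0033 -0.002  -0.0165]
  s+0.0045: shift mm [-4.39  0.52 -0.36] [-0.0034 -0.0018  0.096 ]
  s+0.009: shift mm [-8.84 -0.16 -0.36] [-0.0035 -0.0016  0.2085]
```

```bash
python3 -m crank '-.0045 .0010 -.0004 -.003 -.002 .085 1;0 0 0 0 0 0 1'|grep force; python3 st.py 1 .0045|tail -3; python3 -m crank '-.005 .0004 0 0 -.001 .105 1;0 0 0 0 0 0 1'|grep force; python3 st.py 1 .0045|tail -3; python3 -m crank '0 0 0 0 0 0 1'|grep force;python3 st.py 1 .0045 .009|tail -4
```

```text
ft_force: [-0.2, 0.3, -1.4]
t 26.42 pos [ 0.6341 -0.0458  0.1577] head 118.74 s 0.2485 F tool [ 0.34 -0.04  1.39] M tool [ 0.036 -0.052  0.025] w 0.0310
  s+0: shift mm [-0.18  0.68 -0.3 ] [-0.0029 -0.0014 -0.0063]
  s+0.0045: shift mm [-4.67  0.45 -0.31] [-0.003  -0.0012  0.1062]
ft_force: [-0.3, -0.2, -0.5]
t 26.58 pos [ 0.6357 -0.0493  0.1575] head 113.17 s 0.2520 F tool [-0.08 -0.38  0.51] M tool [ 0.056 -0.055 -0.003] w 0.0310
  s+0: shift mm [ 0.25  0.76 -0.47] [-0.0045 -0.0014 -0.016 ]
  s+0.0045: shift mm [-4.24  0.58 -0.47] [-0.0045 -0.0011  0.0965]
ft_force: [-0.4, -0.2, -0.9]
t 26.67 pos [ 0.6356 -0.049   0.1575] head 113.50 s 0.2520 F tool [-0.04 -0.45  0.94] M tool [0.039 0.015 0.014] w 0.0313
  s+0: shift mm [-0.07  0.76 -0.47] [-0.0043 -0.0017 -0.0102]
  s+0.0045: shift mm [-4.56  0.55 -0.48] [-0.0044 -0.0014  0.1023]
  s+0.009: shift mm [-9.01 -0.16 -0.49] [-0.0045 -0.0012  0.2148]
```

```bash
python3 -m crank '0 .0009 -.0006 -.004 -.001 0 1'|grep force; python3 st.py 1 .0045|tail -3; python3 -m crank '0 0 0 0 0 0 1'|grep force; python3 st.py 1 .0045 .009|tail -4
```

```text
ft_force: [-2.5, -3.4, -2.3]
t 26.75 pos [ 0.6357 -0.0487  0.1577] head 113.75 s 0.2515 F tool [-2.12 -3.7   2.31] M tool [ 0.631 -0.235 -0.02 ] w 0.0313
  s+0: shift mm [ 0.23  0.52 -0.26] [-0.002  -0.0007 -0.0184]
  s+0.0045: shift mm [-4.26  0.35 -0.27] [-0.002  -0.0006  0.0941]
ft_force: [-0.3, -1.5, -0.7]
t 26.83 pos [ 0.6355 -0.0487  0.1577] head 113.93 s 0.2515 F tool [-1.26 -0.87  0.72] M tool [ 0.13  -0.159 -0.036] w 0.0312
  s+0: shift mm [ 0.13  0.67 -0.27] [-0.0021 -0.0004 -0.0153]
  s+0.0045: shift mm [-4.36  0.49 -0.27] [-0.0021 -0.0003  0.0972]
  s+0.009: shift mm [-8.81 -0.2  -0.27] [-2.100e-03 -2.000e-04  2.097e-01]
```

Contact felt (about 4 N along tool −y) when correcting sideways: the real rod lies more to tool −y here than the model. Backing off that way and updating the model.

```bash
sed -i 's/np.array(\[0,.0005\])/np.array([0,-.0012])/' path.py; python3 -m crank '0 -.0007 0 0 0 0 1'|grep force; python3 -m crank '0 0 0 0 0 0 1'|grep force; python3 st.py 1 .0045 .009|tail -4
```

```text
ft_force: [-0.0, -0.3, -0.8]
ft_force: [-0.8, -0.6, -2.1]
t 27.00 pos [ 0.6352 -0.0484  0.158 ] head 114.15 s 0.2500 F tool [-0.19 -0.93  2.14] M tool [0.096 0.029 0.017] w 0.0315
  s+0: shift mm [-0.15 -0.84  0.02] [-0.0005 -0.0008 -0.0061]
  s+0.0045: shift mm [-4.64 -1.07  0.01] [-0.0005 -0.0007  0.1064]
  s+0.009: shift mm [-9.08 -1.8   0.01] [-0.0006 -0.0007  0.2189]
```

```bash
python3 -m crank '-.004 -.0007 0 0 0 .090 1'|grep force; python3 -m crank '0 0 0 0 0 0 1'|grep force; python3 -m crank '0 0 0 0 0 0 1'|grep force; python3 st.py 1 .0045 .009|tail -4
```

```text
ft_force: [1.1, -0.3, -1.3]
ft_force: [-0.6, -1.3, -1.4]
ft_force: [-0.6, -0.7, -1.4]
t 27.25 pos [ 0.6365 -0.0515  0.1585] head 109.12 s 0.2530 F tool [-0.44 -0.74  1.35] M tool [ 0.269  0.038 -0.017] w 0.0312
  s+0: shift mm [ 0.14 -0.81  0.47] [ 0.0008 -0.0011 -0.0189]
  s+0.0045: shift mm [-4.36 -0.98  0.47] [ 0.0007 -0.0012  0.0936]
  s+0.009: shift mm [-8.81 -1.65  0.46] [ 0.0006 -0.0012  0.2061]
```

```bash
python3 -m crank '0 -.0009 .0004 0 0 0 1'|grep force; python3 -m crank '0 0 0 0 0 0 1'|grep force; python3 -m crank '0 0 0 0 0 0 1'|grep force; python3 st.py 1 .0045 .009|tail -4
```

```text
ft_force: [0.2, 0.0, -1.4]
ft_force: [-0.3, 0.6, -1.2]
ft_force: [0.1, -0.4, -0.8]
t 27.50 pos [ 0.636  -0.0511  0.1583] head 109.42 s 0.2525 F tool [-0.36 -0.04  0.83] M tool [0.    0.027 0.066] w 0.0311
  s+0: shift mm [ 0.09 -0.49  0.31] [ 0.0022 -0.0015 -0.0262]
  s+0.0045: shift mm [-4.41 -0.63  0.3 ] [ 0.0022 -0.0017  0.0863]
  s+0.009: shift mm [-8.86 -1.27  0.29] [ 0.0021 -0.0018  0.1988]
```

```bash
python3 -m crank '-.005 -.0006 .0003 .002 -.001 .095 1;0 0 0 0 0 0 1'|grep force; python3 -m crank '0 0 0 0 0 0 1'|grep force; python3 -m crank '0 0 0 0 0 0 1'|grep force; python3 st.py 1 .0045 .009|tail -4
```

```text
ft_force: [-1.6, -0.2, -1.1]
ft_force: [0.2, -0.3, -1.1]
ft_force: [0.2, 0.3, -0.9]
t 27.83 pos [ 0.6374 -0.0551  0.1582] head 104.18 s 0.2570 F tool [0.2  0.27 0.94] M tool [ 0.012  0.009 -0.024] w 0.0312
  s+0: shift mm [-0.13 -0.62  0.24] [ 0.0013 -0.0013 -0.0052]
  s+0.0045: shift mm [-4.62 -0.85  0.23] [ 0.0012 -0.0013  0.1073]
  s+0.009: shift mm [-9.06 -1.56  0.23] [ 0.0012 -0.0014  0.1828]
```

```bash
python3 -m crank '-.005 -.0007 .0002 .001 -.001 .11 1;0 0 0 0 0 0 1'|grep force; python3 -m crank '0 0 0 0 0 0 1'|grep force; python3 st.py 1 .0045 .009|tail -4
```

```text
ft_force: [0.2, -0.1, -1.2]
ft_force: [0.0, -0.3, -0.9]
t 28.08 pos [ 0.638  -0.0594  0.1582] head 98.09 s 0.2610 F tool [-0.32 -0.01  0.87] M tool [ 0.053 -0.04  -0.045] w 0.0314
  s+0: shift mm [ 0.08 -0.31  0.16] [ 0.0005 -0.001  -0.0115]
  s+0.0045: shift mm [-4.41 -0.5   0.15] [ 0.0005 -0.001   0.0765]
  s+0.009: shift mm [-8.9  -0.84  0.15] [ 0.0005 -0.001   0.0765]
```

```bash
python3 -m crank '-.005 -.0004 .0001 0 -.001 .08 1;0 0 0 0 0 0 1'|grep force; python3 -m crank '0 0 0 0 0 0 1'|grep force; python3 st.py 1 .0045 .009|tail -4
python3 - <<'E'
from h import *
np.set_printoptions(precision=4,suppress=True,linewidth=160)
for n,col0,row0,row1 in(("w1",57,128,160),("w2",461,222,256)):
    c=pickle.load(open(f"pics/{n}.pkl","rb"));c=c if n=="w1" else c[0]
    im=np.load(f"pics/{n}.npy").astype(float).mean(2)
    for z in(.16,.171):
        v=im[row0:row1,col0-3:col0+4].mean(1)
        print(n,z,[(r,int(a),round(float(plane(c,[(col0,r)],z)[0,1]),4)) for r,a in zip(range(row0,row1),v)])
E
```

```text
ft_force: [-0.2, -0.2, -1.2]
ft_force: [-0.2, 0.4, -1.2]
t 28.33 pos [ 0.6382 -0.0635  0.1581] head 93.93 s 0.2650 F tool [ 0.45 -0.22  1.21] M tool [0.027 0.044 0.017] w 0.0310
  s+0: shift mm [ 0.22 -0.17  0.1 ] [ 0.0007 -0.0008  0.004 ]
  s+0.0045: shift mm [-4.28 -0.18  0.1 ] [ 0.0007 -0.0008  0.004 ]
  s+0.009: shift mm [-8.78 -0.2   0.1 ] [ 0.0007 -0.0008  0.004 ]
w1 0.16 [(128, 101, -0.1176), (129, 103, -0.1168), (130, 105, -0.116), (131, 105, -0.1152), (132, 108, -0.1144), (133, 110, -0.1136), (134, 112, -0.1128), (135, 106, -0.112), (136, 94, -0.1112), (137, 79, -0.1104), (138, 58, -0.1095), (139, 50, -0.1087), (140, 50, -0.1079), (141, 51, -0.1071), (142, 50, -0.1063), (143, 51, -0.1055), (144, 49, -0.1047), (145, 50, -0.1038), (146, 49, -0.103), (147, 49, -0.1022), (148, 49, -0.1014), (149, 79, -0.1005), (150, 102, -0.0997), (151, 118, -0.0989), (152, 133, -0.0981), (153, 134, -0.0972), (154, 134, -0.0964), (155, 134, -0.0956), (156, 133, -0.0947), (157, 134, -0.0939), (158, 134, -0.0931), (159, 135, -0.0922)]
w1 0.171 [(128, 101, -0.1187), (129, 103, -0.1179), (130, 105, 
[... 1309 characters left out ...]
.171 [(222, 109, -0.0893), (223, 111, -0.0902), (224, 113, -0.091), (225, 114, -0.0918), (226, 115, -0.0927), (227, 117, -0.0935), (228, 119, -0.0944), (229, 117, -0.0953), (230, 121, -0.0961), (231, 123, -0.097), (232, 125, -0.0978), (233, 119, -0.0987), (234, 57, -0.0996), (235, 13, -0.1004), (236, 21, -0.1013), (237, 44, -0.1021), (238, 51, -0.103), (239, 52, -0.1039), (240, 51, -0.1048), (241, 50, -0.1056), (242, 49, -0.1065), (243, 47, -0.1074), (244, 46, -0.1083), (245, 51, -0.1091), (246, 52, -0.11), (247, 66, -0.1109), (248, 111, -0.1118), (249, 136, -0.1127), (250, 133, -0.1136), (251, 132, -0.1145), (252, 132, -0.1154), (253, 136, -0.1163), (254, 137, -0.1172), (255, 137, -0.1181)]
```

```bash
python3 -m crank '-.010 -.0002 .0001 0 -.001 .003 1;0 0 0 0 0 0 1'|grep force; python3 st.py 1 .01|tail -3;python3 -m crank '-.010 -.0002 0 0 0 0 1;0 0 0 0 0 0 1'|grep force; python3 -m crank '0 0 0 0 0 0 1'|grep force; python3 st.py 1 .0045 .009|tail -4
```

```text
ft_force: [0.3, -0.3, -1.1]
t 28.50 pos [ 0.6387 -0.0734  0.158 ] head 94.09 s 0.2750 F tool [-0.35  0.31  1.1 ] M tool [ 0.052 -0.01   0.048] w 0.0310
  s+0: shift mm [0.15 0.01 0.01] [0.0006 0.0003 0.0068]
  s+0.01: shift mm [-9.85 -0.06  0.02] [0.0006 0.0003 0.0068]
ft_force: [-0.1, 0.2, -0.6]
ft_force: [-0.1, -0.3, -0.6]
t 28.75 pos [ 0.6393 -0.0848  0.1581] head 94.22 s 0.2865 F tool [-0.26 -0.07  0.65] M tool [-0.005  0.034 -0.018] w 0.0311
  s+0: shift mm [0.06 0.12 0.06] [0.0008 0.0001 0.0089]
  s+0.0045: shift mm [-4.44  0.08  0.06] [0.0008 0.0001 0.0089]
  s+0.009: shift mm [-8.94  0.04  0.06] [0.0008 0.0001 0.0089]
```

Free-running on the last straight. Now I approach the collar (expected contact near TCP y ≈ −0.098) in small steps.

```bash
python3 -m crank '-.005 0 0 0 0 .008 1;0 0 0 0 0 0 1'|grep -E "eef|force"; python3 -m crank '-.003 0 0 0 0 0 1;0 0 0 0 0 0 1'|grep -E "eef|force"; python3 -m crank '-.0015 0 0 0 0 0 1;0 0 0 0 0 0 1'|grep -E "eef|force"; python3 st.py 1 .0045|tail -3
```

```text
eef_pos: [0.6397, -0.0907, 0.158]
ft_force: [-0.6, -0.3, -1.9]
eef_pos: [0.6399, -0.0941, 0.158]
ft_force: [0.8, -0.2, -0.8]
eef_pos: [0.6399, -0.0957, 0.158]
ft_force: [-0.6, -0.4, 0.4]
t 29.25 pos [ 0.6399 -0.0957  0.158 ] head 93.73 s 0.2975 F tool [-0.33 -0.59 -0.36] M tool [0.018 0.018 0.016] w 0.0311
  s+0: shift mm [-0.02  0.21 -0.04] [ 0.0006 -0.0001  0.0004]
  s+0.0045: shift mm [-4.52  0.21 -0.04] [ 0.0006 -0.0001  0.0004]
```

```bash
python3 -m crank '-.001 0 0 0 0 0 1;0 0 0 0 0 0 1'|grep -E "eef|force"; python3 -m crank '-.001 0 0 0 0 0 1;0 0 0 0 0 0 1'|grep -E "eef|force"; python3 -m crank '0 0 0 0 0 0 1'|grep -E "force"; python3 st.py 1 |tail -3|head -1
```

```text
eef_pos: [0.64, -0.0966, 0.158]
ft_force: [-0.4, -0.6, -0.9]
eef_pos: [0.6401, -0.0975, 0.158]
ft_force: [-0.3, -0.3, -1.2]
ft_force: [-0.3, 1.2, -1.1]
  s+0: shift mm [ 0.19  0.14 -0.04] [ 0.0006 -0.0003  0.0011]
```

```bash
python3 -m crank '-.0008 0 0 0 0 0 1'|grep -E "eef|force"; python3 -m crank '0 0 0 0 0 0 1'|grep -E "eef|force"; python3 -m crank '-.0008 0 0 0 0 0 1'|grep -E "eef|force";python3 -m crank '0 0 0 0 0 0 1'|grep -E "eef|force"; python3 st.py 1 |tail -4|head -2
```

```text
eef_pos: [0.6402, -0.0978, 0.158]
ft_force: [-0.4, 2.4, -0.3]
eef_pos: [0.6401, -0.0977, 0.158]
ft_force: [-0.0, -0.6, -0.8]
eef_pos: [0.6402, -0.0978, 0.158]
ft_force: [-1.0, 4.1, -0.2]
eef_pos: [0.6402, -0.0977, 0.158]
ft_force: [-0.8, 0.3, -1.0]
t 30.00 pos [ 0.6402 -0.0977  0.158 ] head 93.85 s 0.2995 F tool [ 0.39 -0.75  1.  ] M tool [0.043 0.011 0.002] w 0.0312
  s+0: shift mm [-0.04  0.13 -0.02] [ 0.0005 -0.0027  0.0024]
```

Collar contact felt at y −0.0978, as predicted, with light 2–4 N touches. Before opening, I lower the ring until its bore rests on the rod, so that it does not drop.

```bash
python3 -m crank '0 0 .0007 0 -.002 0 1;0 0 0 0 0 0 1'|grep -E "eef|force"; python3 -m crank '0 0 .0004 0 0 0 1;0 0 0 0 0 0 1'|grep -E "eef|force"; python3 -m crank '0 0 0 0 0 0 1'|grep -E "eef|force"; python3 st.py 1 |tail -4|head -2
```

```text
eef_pos: [0.6402, -0.0978, 0.1573]
ft_force: [0.0, 0.4, -1.0]
eef_pos: [0.6403, -0.0977, 0.1569]
ft_force: [1.1, 0.6, -1.0]
eef_pos: [0.6403, -0.0978, 0.1569]
ft_force: [-0.6, 1.3, -0.0]
t 30.42 pos [ 0.6403 -0.0978  0.1569] head 93.85 s 0.2995 F tool [ 1.32 -0.51  0.04] M tool [ 0.074  0.149 -0.009] w 0.0314
  s+0: shift mm [ 0.02 -0.01 -1.13] [ 0.0009 -0.0001  0.0025]
```

```bash
python3 -m crank '0 0 .0003 0 0 0 1'|grep -E "eef|force"; python3 -m crank '0 0 0 0 0 0 1'|grep -E "eef|force"; python3 -m crank '0 0 .0003 0 0 0 1'|grep -E "eef|force"; python3 -m crank '0 0 0 0 0 0 1'|grep -E "eef|force"; python3 -m crank '0 0 0 0 0 0 1'|grep -E "eef|force"
```

```text
eef_pos: [0.6403, -0.0978, 0.1567]
ft_force: [-0.1, 0.1, 0.8]
eef_pos: [0.6403, -0.0978, 0.1566]
ft_force: [-0.2, 0.9, -0.1]
eef_pos: [0.6403, -0.0978, 0.1565]
ft_force: [-0.4, 0.6, 2.9]
eef_pos: [0.6403, -0.0978, 0.1566]
ft_force: [0.2, 0.6, -0.6]
eef_pos: [0.6403, -0.0978, 0.1566]
ft_force: [0.1, 1.0, -0.7]
```

```bash
python3 -m crank '0 0 0 0 0 0 .4;0 0 0 0 0 0 .2;0 0 0 0 0 0 .15'; python3 -m crank '0 0 0 0 0 0 .1;0 0 0 0 0 0 .05;0 0 0 0 0 0 0;0 0 0 0 0 0 -.1;0 0 0 0 0 0 -.2;0 0 0 0 0 0 -.2'
```

```text
clock: 31.08
eef_pos: [0.6405, -0.0982, 0.1567]
tool_rot: [0.683, 0.73, 0.0, 0.001]
ft_force: [-0.6, 1.1, 0.1]
grip_width: 0.0361
clock: 31.58
eef_pos: [0.6409, -0.0991, 0.1573]
tool_rot: [0.683, 0.73, 0.0, 0.002]
ft_force: [-0.5, -0.1, -0.5]
grip_width: 0.0515
```

```bash
python3 -m crank '0 0 -.005 0 0 0 -.2;0 0 -.008 0 0 0 -.2;0 0 -.008 0 0 0 -.2'; python3 -m crank '0 0 -.01 0 0 0 -.2;0 0 -.015 0 0 0 -.2;0 0 -.02 0 0 0 -.2;0 0 -.02 0 0 0 -.2;0 0 -.02 0 0 0 -.2;0 0 0 0 0 0 -.2;0 0 0 0 0 0 -.2;0 0 0 0 0 0 -.2;0 0 0 0 0 0 -.2;0 0 0 0 0 0 -.2'
```

```text
clock: 31.83
eef_pos: [0.6395, -0.0988, 0.1775]
tool_rot: [0.683, 0.73, -0.001, -0.0]
ft_force: [0.5, -0.6, 1.0]
grip_width: 0.0511
clock: 32.67
eef_pos: [0.6407, -0.0988, 0.2761]
tool_rot: [0.683, 0.73, 0.002, 0.004]
ft_force: [-0.1, 0.2, 0.1]
grip_width: 0.0512
```

```bash
python3 -c "
from workcell import order,readout
o=readout.get_obs();print(o['clock'],o['ft_force'],o['eef_pos']);print(order.job_done())"
```

```text
32.6667 [-0.08585062  0.22868772  0.12228055] [ 0.64070431 -0.09880496  0.27610446]
the job is handed in; nothing more can be done
None
```

I threaded the ring over the tip and round both corners to the collar, let go of it there and handed the job in at 32.7 s. I couldn't check its final position by eye. All 200 camera calls were gone early in corner 2, because my status script used pictures to let time pass. From there I worked from measured pose, the rod path I had already fitted, and force readings.

**What the last checks showed:**
- **Collar:** the ring met resistance twice at tool y = −0.0978 m, with about 2.4 and 4.1 N. I had predicted −0.098 ± 0.002 m from the pictures, so I take this as the ring's face meeting the collar.
- **Release:** I lowered the ring until its bore touched the rod (about 4 N) before opening, so it had almost no drop. The vertical force then went from about −1 N to about 0, so the ring stayed on the rod. The gripper is clear, about 115 mm above the rod.

**What disagreed or went wrong:**
- **Corner 2:** the path model was off sideways by roughly 1 mm or more. A sideways correction pressed the rod with about 4–5 N, against the limit of 8 N. I backed off, corrected the model and ran on with no further sign of contact until the collar.
- **Force readings:** they were only sampled at the end of each call, with about 0.7 N of noise. A brief higher peak can't be ruled out, though I saw no sign of one.
- **Measured heights:** two-view height checks on the ring were poor (0.026–0.040 m), so I used the stated 45 mm, which the grasp bore out. The rod's height came out at 160 mm within about 1 mm.

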